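# Change over the roller mixer

### The job

The mixing time is up: turn the roller mixer's run knob back past the click to OFF, then take the mixed (green-capped) containers off the rollers and lay one in each lane of the sloping wire rack, foot resting down by the cross wire and cap uphill, and lay the waiting (yellow-capped) containers from the tray on the rollers, each lengthwise and flat in a valley between two rollers. Once everything is changed over, turn the knob past the click to ON and then start the bench timer by pressing its red button fully down; leave the other things on the bench where they are.

Things in the scene. Friction and masses are not known exactly. Their poses are not given: they have to be found in the camera images.
- mixer: White tube roller mixer, fixed, 300 (its x) by 186 mm (its y). Origin: centre of underside, z up; x runs from the control box (local x -0.150 to -0.072, near end, 74 mm high) along four black rollers to the far end plate (local x 0.138 to 0.150, 74 mm high). Side walls at local y +-0.087, 63 mm high. Rollers are geared: they do not turn by hand and the motor does not run in this job
- rollers (a point): Centre of the roller bed, level with the roller tops, 75.5 mm high, at mixer local (0.033, 0); axes as the mixer's. Rollers 31 mm thick, 210 mm long along x, axes at local y +-0.019 and +-0.057. Three valleys at local y -0.038, 0, 0.038; a container in a valley has its axis 83 mm high. An outer valley takes two end to end (centres at x -0.051 and +0.051 of this point)
- switch (a joint): Run knob on the control box, vertical axis. 0 = OFF: bar along the mixer's x, white line to the red dot (towards the rollers); grows clockwise from above; 1.1 rad = ON, line to the green dot. A spring detent holds it at either: torque rises to 0.22 N m, crest at 0.55, past it the knob snaps over by itself. Stops at -0.12 and 1.22. Starts at ON
- switch_grip (a point): On the knob's axis, mixer local (-0.112, 0), 96 mm above the bench, mid height of the knob's black finger bar: 42 mm long, 12 wide, 26 tall, from 82 to 108 mm above the bench, on a round skirt 42 mm across (76 to 82 mm). Turns with the knob; x along the bar towards the white line
- rack: Sloping wire rack, fixed, blue base plate 130 (its x) by 200 mm (its y). Origin: centre of underside, z up. Three lanes at local y -0.064, 0, 0.064, each two steel wires 7 mm thick, 20 mm apart, 118 mm long, rising towards local +x (away from the robot) at 18 degrees (0.314 rad), 50 mm high at mid. A cross wire at the low end stops the containers' feet
- tray: Shallow blue tray, fixed, 225 mm (its x) by 220 mm (its y), floor 4 mm thick, rim 10 mm high. Origin at the centre of its underside
- timer: White bench timer, loose, 0.3 kg, 60 mm (its x) by 76 mm (its y), 34 mm tall, green display on the side facing local -x, a round red start button on top. Origin at the centre of its underside. It may be knocked aside
- start (a joint): The timer's red start button, 32 mm in diameter, in the middle of its top. 0 = up; grows downwards to 0.006 m at its stop; the spring needs about 5 N there and brings it back up
- start_top (a point): Centre of the red button's top face, 56 mm above the bench when up; moves with it
- lane0 (a point): Lane 0 of the rack, at rack local y -0.064: where the centre of a container lies when it rests in the lane, its foot against the cross wire, 60 mm above the bench, its axis rising 18 degrees towards the rack's +x. Axes as the rack's. Takes one container
- lane1 (a point): Lane 1 of the rack, at rack local y 0: where the centre of a container lies when it rests in the lane, its foot against the cross wire, 60 mm above the bench, its axis rising 18 degrees towards the rack's +x. Axes as the rack's. Takes one container
- lane2 (a point): Lane 2 of the rack, at rack local y 0.064: where the centre of a container lies when it rests in the lane, its foot against the cross wire, 60 mm above the bench, its axis rising 18 degrees towards the rack's +x. Axes as the rack's. Takes one container
- done1: Mixed container: smooth white plastic cylinder with a paper label and a green screw cap, 88 mm long, 29 mm in diameter all along, 45 g, on its side. Origin at the middle of its axis; x runs along the cylinder towards the cap. May be absent (None). At the start it lies in an outer valley of the rollers, its cap towards the far end
- done2: Mixed container: smooth white plastic cylinder with a paper label and a green screw cap, 88 mm long, 29 mm in diameter all along, 45 g, on its side. Origin at the middle of its axis; x runs along the cylinder towards the cap. May be absent (None). At the start it lies in an outer valley of the rollers, its cap towards the far end
- done3: Mixed container: smooth white plastic cylinder with a paper label and a green screw cap, 88 mm long, 29 mm in diameter all along, 45 g, on its side. Origin at the middle of its axis; x runs along the cylinder towards the cap. May be absent (None). At the start it lies in an outer valley of the rollers, its cap towards the far end
- wait1: Waiting container: smooth white plastic cylinder with a paper label and a yellow screw cap, 88 mm long, 29 mm in diameter all along, 45 g, on its side. Origin at the middle of its axis; x runs along the cylinder towards the cap. May be absent (None). At the start it lies in the tray; round, it rolls if pushed
- wait2: Waiting container: smooth white plastic cylinder with a paper label and a yellow screw cap, 88 mm long, 29 mm in diameter all along, 45 g, on its side. Origin at the middle of its axis; x runs along the cylinder towards the cap. May be absent (None). At the start it lies in the tray; round, it rolls if pushed
- wait3: Waiting container: smooth white plastic cylinder with a paper label and a yellow screw cap, 88 mm long, 29 mm in diameter all along, 45 g, on its side. Origin at the middle of its axis; x runs along the cylinder towards the cap. May be absent (None). At the start it lies in the tray; round, it rolls if pushed
- wait4: Waiting container: smooth white plastic cylinder with a paper label and a yellow screw cap, 88 mm long, 29 mm in diameter all along, 45 g, on its side. Origin at the middle of its axis; x runs along the cylinder towards the cap. May be absent (None). At the start it lies in the tray; round, it rolls if pushed
- reagent: Amber reagent bottle, 48 mm in diameter, 95 mm tall. A bystander. Origin at the centre of its underside
- beaker: Glass beaker, 60 mm across, 75 mm tall. A bystander. Origin at the centre of its underside
- stamp: Self-inking stamp, black and blue, 50 by 34 by 78 mm. A bystander. Origin at the centre of its underside
- marker: Marker pen, white with a red cap, 130 mm long, 13 mm thick. A bystander. Origin at the centre of its underside
- cards: Block of yellow note cards, 60 by 50 by 17 mm. A bystander. Origin at the centre of its underside

How it is judged:
On the way, in this order (a step that is already met when the one before it is completed fails the run):
1. the knob is turned back past its click to OFF (value of joint switch below 0.2 rad), for 0.2 s.
2. with the knob at OFF, all mixed containers lie in the rack and all waiting containers on the rollers (value of joint switch below 0.2 rad and (distance between done1 and lane0 below 0.022 m or distance between done1 and lane1 below 0.022 m or distance between done1 and lane2 below 0.022 m) and angle between done1's own x axis and vertical between 1.157 and 1.357 rad and contact force between each of done1, done2, done3 and rack above 0.05 N and linear speed of each of done1, done2, done3, wait1, wait2, wait3, wait4 below 0.03 m/s and (distance between done2 and lane0 below 0.022 m or distance between done2 and lane1 below 0.022 m or distance between done2 and lane2 below 0.022 m) and angle between done2's own x axis and vertical between 1.157 and 1.357 rad and (distance between done3 and lane0 below 0.022 m or distance between done3 and lane1 below 0.022 m or distance between done3 and lane2 below 0.022 m) and angle between done3's own x axis and vertical between 1.157 and 1.357 rad and z of wait1 in the frame of mixer between 0.0795 and 0.087 m and x of wait1 in the frame of mixer between -0.033 and 0.099 m and y of wait1 in the frame of mixer between -0.046 and 0.046 m and angle between the x axis of each of wait1, wait2, wait3, wait4 and the x axis of mixer, either way round below 0.1 rad and z of wait2 in the frame of mixer between 0.0795 and 0.087 m and x of wait2 in the frame of mixer between -0.033 and 0.099 m and y of wait2 in the frame of mixer between -0.046 and 0.046 m and z of wait3 in the frame of mixer between 0.0795 and 0.087 m and x of wait3 in the frame of mixer between -0.033 and 0.099 m and y of wait3 in the frame of mixer between -0.046 and 0.046 m and z of wait4 in the frame of mixer between 0.0795 and 0.087 m and x of wait4 in the frame of mixer between -0.033 and 0.099 m and y of wait4 in the frame of mixer between -0.046 and 0.046 m), for 0.2 s.
3. the knob is turned past its click to ON (value of joint switch above 0.9 rad), for 0.2 s.
4. the timer's red button is pressed down to its stop, the knob at ON (value of joint switch above 0.9 rad and value of joint start above 0.0048 m), for 0.1 s.
At the end, for the whole second after the job is handed in: Knob at ON (over 0.9 rad), timer upright, its button up. Each green container at rest in a rack lane, within 22 mm of the lane point, rising 18 (+-6) degrees to the cap. Each yellow one at rest in a roller valley, axis 79.5 to 87 mm high, within 0.1 rad of it, wholly on the rollers (5 mm) (value of joint switch above 0.9 rad and angle between timer's own z axis and vertical below 0.15 rad and value of joint start below 0.002 m and (distance between done1 and lane0 below 0.022 m or distance between done1 and lane1 below 0.022 m or distance between done1 and lane2 below 0.022 m) and angle between done1's own x axis and vertical between 1.157 and 1.357 rad and contact force between each of done1, done2, done3 and rack above 0.05 N and linear speed of each of done1, done2, done3, wait1, wait2, wait3, wait4 below 0.03 m/s and (distance between done2 and lane0 below 0.022 m or distance between done2 and lane1 below 0.022 m or distance between done2 and lane2 below 0.022 m) and angle between done2's own x axis and vertical between 1.157 and 1.357 rad and (distance between done3 and lane0 below 0.022 m or distance between done3 and lane1 below 0.022 m or distance between done3 and lane2 below 0.022 m) and angle between done3's own x axis and vertical between 1.157 and 1.357 rad and z of wait1 in the frame of mixer between 0.0795 and 0.087 m and x of wait1 in the frame of mixer between -0.033 and 0.099 m and y of wait1 in the frame of mixer between -0.046 and 0.046 m and angle between the x axis of each of wait1, wait2, wait3, wait4 and the x axis of mixer, either way round below 0.1 rad and z of wait2 in the frame of mixer between 0.0795 and 0.087 m and x of wait2 in the frame of mixer between -0.033 and 0.099 m and y of wait2 in the frame of mixer between -0.046 and 0.046 m and z of wait3 in the frame of mixer between 0.0795 and 0.087 m and x of wait3 in the frame of mixer between -0.033 and 0.099 m and y of wait3 in the frame of mixer between -0.046 and 0.046 m and z of wait4 in the frame of mixer between 0.0795 and 0.087 m and x of wait4 in the frame of mixer between -0.033 and 0.099 m and y of wait4 in the frame of mixer between -0.046 and 0.046 m); the robot touches nothing.
It fails at once if another thing on the bench (amber bottle, beaker, stamp, marker or card block) is moved more than 40 mm (distance of any of reagent, beaker, stamp, marker, cards from where it was at the start of the episode above 0.04 m).
Of done1, done2, done3 only 2 to 3 are there at a start; the rules pass over those that are not, and their reading is None.
Of wait1, wait2, wait3, wait4 only 3 to 4 are there at a start; the rules pass over those that are not, and their reading is None.
At some moment in a run one of timer may be knocked a few centimetres aside while the robot is not near it.
Once in a run the grip may slacken for a moment while it holds something.
It also fails if it takes over 210 s, if anything falls off the work surface, if the arm or the gripper's body presses on something with over 40 N, if the wrist force passes 120 N, or if a joint passes its speed limit or range.

### The arm

A 6-joint arm with a two-finger parallel gripper is mounted at the origin on the work surface. World frame = base frame: x ahead of the robot, y to its left, z up, the work surface at z = 0. Lengths are in m, angles in rad, forces in N, time in s.
With the tool pointing down it reaches from about 0.375 to 0.9 m from the base axis. Payload 3.1 kg.
Tool frame: the origin (TCP) lies on the centre line of the jaws, within the pads' length; the fingertips stand 19 mm ahead of it and the grasp point (between the pads) is the TCP; z points along the fingers, y is the line along which they close (so a half turn about z gives the same grasp; the last joint's range is limited). The gripper opens to 85 mm and grips with 20 to 120 N. Pads are 22 mm wide; open, the fingers measure 114 mm over their backs; the gripper's body (76 mm by 85 mm) begins 54 mm behind the grasp point. The pads swing forward as they close: fully open they stand 13 mm farther back than shut.
Start: joints at [1.042, 0.527, 1.433, -0, 1.181, -0.178], TCP at [0.215, 0.587, 0.25] pointing down, gripper open.
Joint ranges: [-3.08, 3.08], [-0.75, 2.2], [0.22, 2.44], [-1.43, 4.57], [0, 2.65], [-2.85, 2.85]. Speed limits (rad/s): [2.79, 2.79, 3.14, 3.14, 3.14, 3.14].

### API

Orientations are given as a unit quaternion [x, y, z, w].
In Python, from station import manip, cams, sign_off gives the robot as it stands.
- The arm moves only by the tool carry_out, never from a script. Its argument "targets" is a list that holds one entry, the list of rows, each a list of 7 numbers: the shift along the tool's x, y, z in cm, then the turn, a rotation vector about the tool's x, y, z in degrees, then the finger opening in cm, from 0 to 8.54. A call has 1 to 12 rows; each row is the pose to reach, as a shift and turn from the pose commanded when the call began, along the tool's axes at that moment; what a row does not reach only later rows make up. A row lasts 1/12 s, in which the tool goes at most 41.7 mm and 7.16 degrees, less where a joint would pass 70% of its speed; a pose out of reach is approached as far as the arm can. A call with a gripper value outside its range is refused whole. The fingers move at their own pace and stop on an object; "force" is the grip in N (left out, the last holds). Time passes only in rows, so rows that repeat a pose let the fingers close. It gives the time, the measured TCP pose, the force, the opening and the grip force at its end, in the units of the state.
- manip.sense(): the state, without advancing time (a new reading comes with each control period).
- cams.snapshot(name): name is "side" or "top"; returns the picture (384x512x3 uint8, red, green, blue); there is no depth.
- cams.camera_info(name): a dict with "K" (3x3 intrinsics, pixels), "k1" (the pictures are not rectified: a ray, as slopes to the right and down, at radius r is drawn at 1 + k1 r^2 times it, then the intrinsics apply), "T" (4x4, takes a point from camera to world coordinates). Camera axes: x right, y down, z forward; pixel columns grow to the right and rows downward; lengths in m; the calibration is good to about 2 mm. A picture is of the moment at which its call begins. camera_info takes no time and is no camera call.
- sign_off(): hands the job in; it is judged then, once.
The state is a dict: "t": time; "q": joint angles; "qd": joint speeds; "tau": joint torques, N m; "tcp_pos": TCP position; "tool_rot": TCP orientation; "force": force on the tool from outside, world axes, zero at the start; "ft_torque": the same for the moment, N m; "finger_gap": opening from 0.0 (shut) to 1.0 (fully open); "gripper_force": force on a finger pad.
Only numpy, scipy, OpenCV 4.12 (cv2) and the standard library are available. Lean on these libraries where they do the work, as an engineer would, in place of code of your own. Each camera call takes 0.05 s, during which the arm holds its last target. There are 200 camera calls.

## Working session

There is one attempt and no reset: what is moved stays moved. The work goes in short steps, Python scripts to look and compute and a tool call to move; the robot and the scene stay as the last step left them, time stands still between calls to the robot, and variables do not carry over. Pictures are saved under pics/ and viewed, at most 14 in all, crops included, and the job is handed in when it is done.

Besides the shell and the picture viewer there is one more tool, called after "Request:" as name(argument=value, ...), one argument or row to a line, values as JSON. carry_out: Moves the arm, as the interface text tells. Its arguments: {"type":"object","properties":{"targets":{"type":"array"},"force":{"type":"number"}},"required":["targets"]}

```bash
ls; mkdir -p pics
python3 - <<'E'
from station import manip,cams
import cv2
print(manip.sense())
for n in("side","top"):
    print(n,cams.camera_info(n)); cv2.imwrite(f"pics/{n}0.png",cams.snapshot(n)[:,:,::-1])
E
```

```text
pics
{'t': 0.0, 'q': array([ 1.04147430e+00,  5.28483118e-01,  1.43391485e+00, -3.06656492e-05,
        1.18139966e+00, -1.78476244e-01]), 'qd': array([-1.23895595e-05,  1.11967480e-03, -1.35714493e-03,  4.60177970e-05,
       -3.29257785e-04, -1.72369105e-04]), 'tau': array([ 9.21272003e-04, -4.42349052e+01, -1.78030533e+01, -8.31738816e-05,
        8.38110514e-03, -3.12190252e-06]), 'tcp_pos': array([0.21442267, 0.5863392 , 0.24931917]), 'tool_rot': array([ 1.74518702e-01,  9.84653242e-01, -1.03908101e-03, -3.68776840e-04]), 'force': array([ 0.46733861, -0.20658379,  0.10116158]), 'ft_torque': array([ 0.04200025, -0.01252275,  0.03690834]), 'gripper_force': 0.0, 'finger_gap': 0.9964173874363467}
side {'K': array([[353.5750412 ,   0.        , 248.74609862],
       [  0.        , 353.5750412 , 192.49524691],
       [  0.        ,   0.        ,   1.        ]]), 'k1': 0.030899100978655097, 'T': array([[ 0.99785501, -0.03697065,  0.05402356,  0.52083341],
       [-0.06486293, -0.66984523,  0.7396622 , -0.81122818],
       [ 0.00884163, -0.74157976, -0.67080644,  0.81913879],
       [ 0.        ,  0.        ,  0.        ,  1.        ]])}
top {'K': array([[399.20716643,   0.        , 252.77080713],
       [  0.        , 399.20716643, 192.76216639],
       [  0.        ,   0.        ,   1.        ]]), 'k1': -0.11466847214794645, 'T': array([[-0.00283918, -0.99524051,  0.09740777,  0.47693793],
       [-0.99994042,  0.00385221,  0.01021334,  0.00211818],
       [-0.01053997, -0.09737297, -0.99519215,  1.22100355],
       [ 0.        ,  0.        ,  0.        ,  1.        ]])}
```

View pics/top0.png

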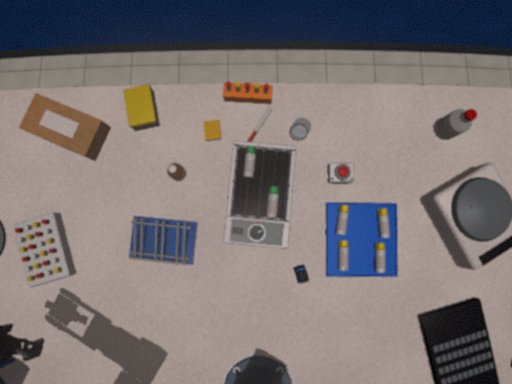

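View pics/side0.png

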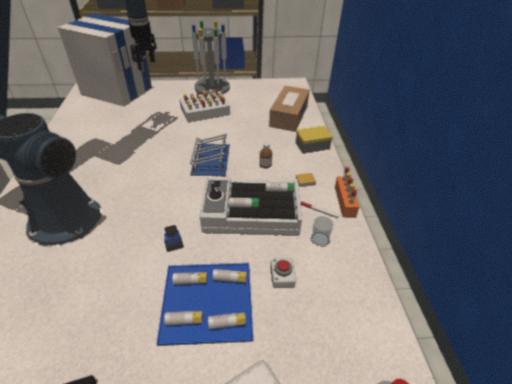

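```bash
cat > h.py <<'E'
import numpy as np,cv2
from station import manip,cams
from scipy.spatial.transform import Rotation as R
def undist(n,uv):
    c=cams.camera_info(n);K=c["K"]
    d=(np.asarray(uv,float).reshape(-1,2)-K[:2,2])/np.diag(K)[:2]
    s=d.copy()
    for _ in range(10): s=d/(1+c["k1"]*(s**2).sum(1,keepdims=True))
    return s,c["T"]
def onplane(n,uv,z):
    s,T=undist(n,uv)
    r=np.c_[s,np.ones(len(s))]@T[:3,:3].T
    return T[:3,3]+r*((z-T[2,3])/r[:,2:])
def proj(n,P):
    c=cams.camera_info(n);P=np.asarray(P,float).reshape(-1,3)
    p=(P-c["T"][:3,3])@c["T"][:3,:3];s=p[:,:2]/p[:,2:]
    s=s*(1+c["k1"]*(s**2).sum(1,keepdims=True))
    return s*np.diag(c["K"])[:2]+c["K"][:2,2]
def blobs(img,lo,hi,amin=15):
    hsv=cv2.cvtColor(img,cv2.COLOR_RGB2HSV)
    m=cv2.inRange(hsv,lo,hi)
    n,_,st,ce=cv2.connectedComponentsWithStats(m)
    return m,[(ce[i].round(1),st[i].tolist()) for i in range(1,n) if st[i,4]>=amin]
def tri(uv_top,uv_side):
    A=[];b=[]
    M=np.zeros((3,3));v=np.zeros(3)
    for n,uv in(("top",uv_top),("side",uv_side)):
        s,T=undist(n,uv);r=T[:3,:3]@np.r_[s[0],1];r/=np.linalg.norm(r)
        Q=np.eye(3)-np.outer(r,r);M+=Q;v+=Q@T[:3,3]
    return np.linalg.solve(M,v)
E
python3 - <<'E'
from h import *
T=cv2.imread("pics/top0.png")[:,:,::-1].copy();S=cv2.imread("pics/side0.png")[:,:,::-1].copy()
for k,lo,hi in(("yel",(20,120,120),(33,255,255)),("grn",(50,100,60),(85,255,255)),("red",(170,120,100),(180,255,255)),("red0",(0,150,120),(8,255,255)),("blue",(105,150,60),(125,255,255))):
    for n,I in(("top",T),("side",S)):
        print(k,n);
        for b in blobs(I,lo,hi,6 if k!="blue" else 500)[1]: print("   ",b)
c=cv2.resize(T[125:285,115:415],None,fx=2.6,fy=2.6,interpolation=cv2.INTER_CUBIC);cv2.imwrite("pics/c1.png",c[:,:,::-1])
c=cv2.resize(S[120:350,150:350],None,fx=2.6,fy=2.6,interpolation=cv2.INTER_CUBIC);cv2.imwrite("pics/c2.png",c[:,:,::-1])
E
```

```text
yel top
    (array([237.5,  84.2]), [236, 82, 4, 5, 18])
    (array([256.5,  85.2]), [255, 83, 4, 5, 18])
    (array([139.1, 105. ]), [124, 85, 31, 41, 981])
    (array([211.8, 129.7]), [205, 121, 15, 18, 224])
    (array([344.4, 208.6]), [342, 206, 6, 6, 35])
    (array([383.4, 211.6]), [381, 209, 6, 6, 35])
    (array([ 34.5, 224.3]), [33, 223, 4, 4, 14])
    (array([ 27.7, 236.6]), [26, 235, 4, 4, 14])
    (array([ 48.4, 240.6]), [47, 239, 4, 4, 13])
    (array([343.6, 243.6]), [341, 241, 6, 6, 35])
    (array([380.5, 246.2]), [378, 243, 6, 7, 39])
    (array([ 21.4, 249.1]), [20, 248, 4, 3, 11])
    (array([ 41.7, 253.2]), [40, 252, 4, 4, 12])
    (array([ 35.1, 265.8]), [33, 264, 5, 4, 13])
    (array([ 55.8, 270. ]), [54, 269, 4, 3, 10])
    (array([ 28.6, 278.2]), [27, 277, 4, 4, 12])
yel side
    (array([313.6, 133.6]), [296, 127, 36, 15, 360])
    (array([348.3, 173.7]), [347, 172, 4, 4, 10])
    (array([306.7, 177.8]), [300, 174, 13, 9, 49])
    (array([351.7, 185. ]), [350, 184, 5, 3, 13])
    (array([202., 277.]), [199, 273, 7, 9, 63])
    (array([241.6, 276.3]), [238, 27
[... 640 characters left out ...]
32, 6, 9, 16])
    (array([343.1, 170.9]), [339, 167, 9, 9, 67])
    (array([ 30. , 246.3]), [29, 245, 3, 3, 7])
    (array([ 23.7, 259. ]), [23, 258, 3, 3, 7])
    (array([ 44.2, 263.2]), [43, 262, 3, 3, 6])
red0 side
    (array([350., 179.]), [349, 178, 3, 3, 7])
    (array([353.6, 190.9]), [352, 190, 4, 3, 9])
    (array([305.8, 204.2]), [302, 203, 8, 4, 12])
    (array([283.3, 264.7]), [279, 261, 10, 9, 71])
    (array([399.2, 381.8]), [393, 380, 14, 4, 45])
blue top
    (array([255.1,  21.9]), [0, 0, 512, 50, 15697])
    (array([360.6, 239.7]), [327, 203, 70, 73, 3563])
blue side
    (array([450.2, 158.1]), [343, 0, 169, 384, 41761])
    (array([206.3, 307.6]), [158, 265, 94, 79, 4354])
```

View pics/c1.png

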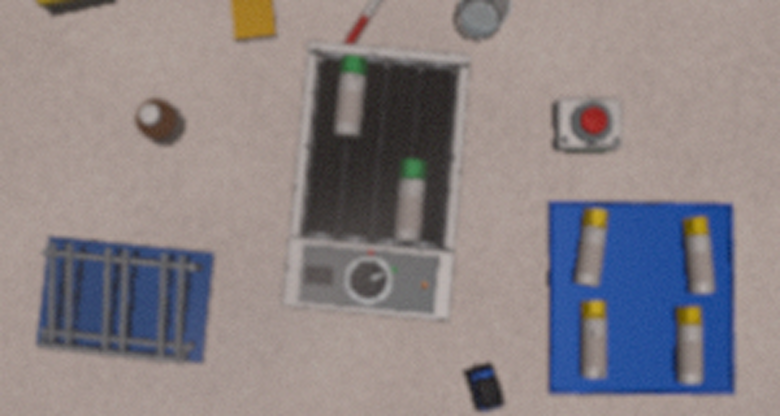

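View pics/c2.png

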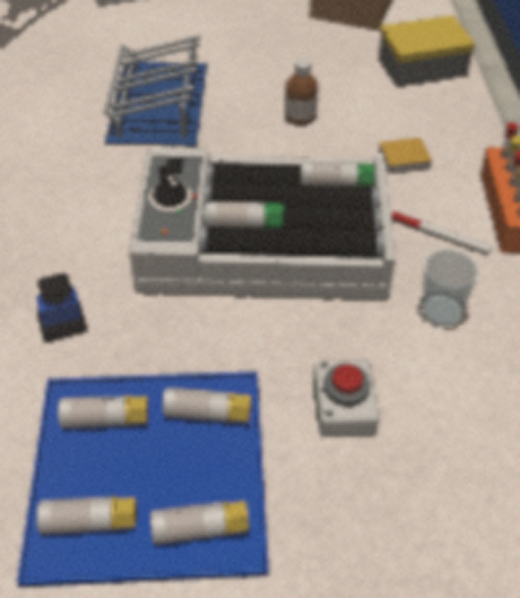

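```bash
cat > meas.py <<'E'
from h import *
T=cv2.imread("pics/top0.png")[:,:,::-1].copy()
hsv=cv2.cvtColor(T,cv2.COLOR_RGB2HSV)
def rect(m,z,nm):
    cs,_=cv2.findContours(m,cv2.RETR_EXTERNAL,cv2.CHAIN_APPROX_NONE)
    for c in cs:
        if len(c)<20: continue
        P=onplane("top",c.reshape(-1,2),z)
        (cx,cy),(w,h),a=cv2.minAreaRect((P[:,:2]*1000).astype(np.float32))
        if h<w: w,h,a=h,w,a-90
        # long-axis angle from x
        print(nm,"c",np.round([cx,cy],1),"wh",np.round([w,h],1),"longaxis deg",round((a+90+90)%180-90,1))
def box(m,x0,y0,x1,y1):
    o=np.zeros_like(m);o[y0:y1,x0:x1]=m[y0:y1,x0:x1];return o
V=hsv[...,2]
dark=box((V<75).astype(np.uint8)*255,228,144,300,222)
dark=cv2.morphologyEx(dark,cv2.MORPH_OPEN,np.ones((3,3)))
pts=cv2.findNonZero(dark);hull=cv2.convexHull(pts);hm=np.zeros_like(dark);cv2.fillConvexPoly(hm,hull,255);rect(hm,.07,"bed")
blue=cv2.inRange(hsv,(95,90,40),(130,255,255))
b=box(blue,125,210,205,270);hull=cv2.convexHull(cv2.findNonZero(b));hm=np.zeros_like(b);cv2.fillConvexPoly(hm,hull,255);rect(hm,.004,"rack")
b=box(blue,318,195,405,285);hull=cv2.convexHull(cv2.findNonZero(b));hm=np.zeros_like(b);cv2.fillConvexPoly(hm,hull,255);rect(hm,.007,"tray")
nb=cv2.bitwise_and(hm,cv2.bitwise_not(blue));nb=cv2.erode(hm,np.ones((5,5)))&nb
rect(nb,.0185,"wait")
lt=cv2.bitwise_not(dark)&box(np.full_like(dark,255),232,150,292,217)
lt=cv2.morphologyEx((V>95).astype(np.uint8)*255,cv2.MORPH_OPEN,np.ones((3,3)))
rect(box(lt,242,144,258,185),.085,"done");rect(box(lt,264,180,282,217),.085,"done")
print("button tri",tri((343.1,170.9),(283.3,264.7)),onplane("top",(343.1,170.9),.056))
for nm,uv,z in(("corner box L",(115+284/2.6,125+303/2.6),.0),("corner box R",(115+447/2.6,125+320/2.6),0.),("far L",(115+308/2.6,125+45/2.6),.074),("far R",(115+468/2.6,125+58/2.6),.074),("skirt",(115+369/2.6,125+281/2.6),.079)):print(nm,onplane("top",uv,z))
for t,s in(((250.6,149.4),(290.5,186.6)),((273.5,189.2),(255.2,201.9)),((344.4,208.6),(241.6,276.3)),((383.4,211.6),(240.2,318.5))):print("cap",tri(t,s))
E
python3 meas.py
```

```text
bed c [620.7 -10.3] wh [155.7 198.8] longaxis deg -5.4
rack c [455.3 290.6] wh [124. 196.] longaxis deg 83.6
tray c [ 454.  -316.1] wh [218.1 219.8] longaxis deg -0.9
wait c [ 398.7 -368.5] wh [30.8 90.1] longaxis deg -1.1
wait c [ 406.1 -255.8] wh [30.4 89.7] longaxis deg -1.0
wait c [ 502.4 -381.6] wh [31.5 89.5] longaxis deg 4.2
wait c [ 512.8 -255.1] wh [30.3 90.8] longaxis deg -8.9
done c [683.4  23.1] wh [43.5 93.7] longaxis deg -0.3
done c [562.8 -41.9] wh [26.9 84.8] longaxis deg -4.9
button tri [ 0.65527937 -0.25419709  0.0526789 ] [[ 0.65494774 -0.25347847  0.056     ]]
corner box L [[0.44748962 0.10201771 0.        ]]
corner box R [[ 0.42715942 -0.08865487  0.        ]]
far L [[0.73801207 0.07006607 0.074     ]]
far R [[ 0.72229414 -0.10999647  0.074     ]]
skirt [[0.47324836 0.00233384 0.079     ]]
cap [0.71402347 0.01973256 0.08414037]
cap [ 0.5972969  -0.04553545  0.08571383]
cap [ 0.54488681 -0.26215331  0.02126581]
cap [ 0.53530188 -0.38160645  0.02186499]
```

```bash
cat > go.py <<'E'
# usage: go.py frame lx ly z yaw_rel_deg [tilt_deg]; tool y heading = frame yaw+90+yaw_rel, tool x backward
import sys
from h import *
F={"m":(.585,-.0075,-5.4),"r":(.4553,.2906,-6.4),"w":(0,0,0)}
def target(f,lx,ly,z,rel=0,tilt=0):
    x,y,a=F[f];a=np.radians(a)
    p=np.array([x+lx*np.cos(a)-ly*np.sin(a),y+lx*np.sin(a)+ly*np.cos(a),z])
    b=a+np.radians(rel)
    xb=np.array([np.cos(b),np.sin(b),0]);up=np.array([0,0,1.]);t=np.radians(tilt)
    tx=-(np.cos(t)*xb+np.sin(t)*up);tz=np.sin(t)*xb-np.cos(t)*up
    return p,R.from_matrix(np.c_[tx,np.cross(tz,tx),tz])
def plan(p,Rt):
    s=manip.sense();R0=R.from_quat(s["tool_rot"])
    print("shift cm",np.round(R0.inv().apply(p-s["tcp_pos"])*100,2),"rot deg",np.round((R0.inv()*Rt).as_rotvec(degrees=True),1),
     "| at",np.round(s["tcp_pos"],4),"q",np.round(s["q"],2),"gap cm",round(s["finger_gap"]*8.54,2),"gf",round(float(s["gripper_force"]),1),"F",np.round(s["force"],1),"t",round(s["t"],1),"p",np.round(p,4))
if __name__=="__main__":
    a=sys.argv;plan(*target(a[1],*map(float,a[2:])))
E
python3 go.py m -.112 0 .18 -63
```

```text
shift cm [-44.38 -45.87   7.02] rot deg [-0.1  0.  48.3] | at [0.2144 0.5864 0.2494] q [ 1.04  0.53  1.43 -0.    1.18 -0.18] gap cm 8.54 gf 0.0 F [-0.2 -1.   0.1] t 0.1 p [0.4735 0.003  0.18  ]
```

Request:
carry_out(
  targets=[
    [[-44.4, -45.9, 2, 0, 0, 48.3, 4], [-44.4, -45.9, 2, 0, 0, 48.3, 4], [-44.4, -45.9, 2, 0, 0, 48.3, 4], [-44.4, -45.9, 2, 0, 0, 48.3, 4], [-44.4, -45.9, 2, 0, 0, 48.3, 4], [-44.4, -45.9, 2, 0, 0, 48.3, 4], [-44.4, -45.9, 2, 0, 0, 48.3, 4], [-44.4, -45.9, 2, 0, 0, 48.3, 4], [-44.4, -45.9, 2, 0, 0, 48.3, 4], [-44.4, -45.9, 2, 0, 0, 48.3, 4], [-44.4, -45.9, 2, 0, 0, 48.3, 4], [-44.4, -45.9, 2, 0, 0, 48.3, 4]],
  ],
)

```text
t: 1.1
tcp_pos: [0.4178, 0.1283, 0.2345]
tool_rot: [0.562, 0.827, -0.0, -0.0]
force: [1.1, 0.4, -1.2]
finger_gap: 0.467
gripper_force: 0.0
```

```bash
python3 go.py m -.112 0 .15 -63
```

```text
shift cm [-13.7    0.58   8.45] rot deg [-0. -0. -0.] | at [0.4178 0.1283 0.2345] q [ 0.04  0.3   1.9   0.    0.94 -0.34] gap cm 3.99 gf 0.0 F [ 1.1  0.4 -1.2] t 1.1 p [0.4735 0.003  0.15  ]
```

Request:
carry_out(
  targets=[
    [[-13.7, 0.6, 8, 0, 0, 0, 4], [-13.7, 0.6, 8, 0, 0, 0, 4], [-13.7, 0.6, 8, 0, 0, 0, 4], [-13.7, 0.6, 8, 0, 0, 0, 4], [-13.7, 0.6, 8, 0, 0, 0, 4], [-13.7, 0.6, 8, 0, 0, 0, 4]],
  ],
)

```text
t: 1.6
tcp_pos: [0.4735, 0.0037, 0.1534]
tool_rot: [0.564, 0.826, -0.0, -0.001]
force: [-1.0, 0.9, 0.6]
finger_gap: 0.468
gripper_force: 0.0
```

```bash
python3 go.py m -.112 0 .1035 -63; python3 -c "
from h import *
t=cams.snapshot('top');s=cams.snapshot('side')
a=cv2.resize(t[190:270,210:310],(400,320));b=cv2.resize(s[140:240,170:270],(320,320))
cv2.imwrite('pics/k1.png',np.hstack([a,b])[:,:,::-1])"
```

```text
shift cm [-0.07 -0.01  4.99] rot deg [-0.1 -0.1 -0.2] | at [0.4735 0.0037 0.1534] q [-0.23  0.49  1.9   0.    0.76 -0.6 ] gap cm 4.0 gf 0.0 F [-1.   0.9  0.6] t 1.6 p [0.4735 0.003  0.1035]
```

View pics/k1.png

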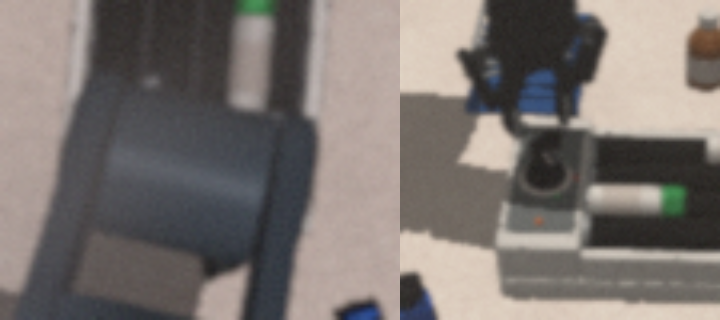

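Request:
carry_out(
  targets=[
    [[-0.1, 0, 2.5, 0, 0, 0, 4], [-0.1, 0, 5.0, 0, 0, 0, 4], [-0.1, 0, 5.0, 0, 0, 0, 4], [-0.1, 0, 5.0, 0, 0, 0, 0.5], [-0.1, 0, 5.0, 0, 0, 0, 0.5], [-0.1, 0, 5.0, 0, 0, 0, 0.5], [-0.1, 0, 5.0, 0, 0, 0, 0.5], [-0.1, 0, 5.0, 0, 0, 0, 0.5], [-0.1, 0, 5.0, 0, 0, 0, 0.5], [-0.1, 0, 5.0, 0, 0, 0, 0.5]],
  ],
  force=50,
)

```text
t: 2.53
tcp_pos: [0.4748, 0.0048, 0.1061]
tool_rot: [0.562, 0.827, 0.001, 0.001]
force: [1.0, 6.5, 7.6]
finger_gap: 0.128
gripper_force: 51.4
```

Request:
carry_out(
  targets=[
    [[0, 0, -0.2, 0, 0, -7, 0.5], [0, 0, -0.2, 0, 0, -14, 0.5], [0, 0, -0.2, 0, 0, -21, 0.5], [0, 0, -0.2, 0, 0, -28, 0.5], [0, 0, -0.2, 0, 0, -35, 0.5], [0, 0, -0.2, 0, 0, -42, 0.5], [0, 0, -0.2, 0, 0, -49, 0.5], [0, 0, -0.2, 0, 0, -56, 0.5], [0, 0, -0.2, 0, 0, -63, 0.5], [0, 0, -0.2, 0, 0, -64, 0.5], [0, 0, -0.2, 0, 0, -64, 0.5], [0, 0, -0.2, 0, 0, -64, 0.5]],
  ],
)

```text
t: 3.53
tcp_pos: [0.4741, 0.004, 0.1063]
tool_rot: [0.04, 0.999, -0.0, 0.0]
force: [2.1, 0.7, -12.8]
finger_gap: 0.127
gripper_force: 51.5
```

```bash
python3 go.py m -.112 0 .16 0
```

```text
shift cm [ 0.05 -0.1  -5.37] rot deg [-0.   0.   0.9] | at [0.4741 0.004  0.1063] q [-0.23  0.58  1.93 -0.    0.63 -1.72] gap cm 1.09 gf 51.5 F [  2.1   0.7 -12.8] t 3.5 p [0.4735 0.003  0.16  ]
```

Open, lift; then head above done container B (near, right valley).

Request:
carry_out(
  targets=[
    [[0, 0, 0, 0, 0, 0, 3], [0, 0, 0, 0, 0, 0, 3.5], [0, 0, 0, 0, 0, 0, 4], [0, 0, -3, 0, 0, 0.9, 4], [0, 0, -6, 0, 0, 0.9, 4.5], [0, 0, -9, 0, 0, 0.9, 4.5], [0, 0, -9, 0, 0, 0.9, 4.5], [0, 0, -9, 0, 0, 0.9, 4.5]],
  ],
)

```text
t: 4.2
tcp_pos: [0.4751, 0.0038, 0.1989]
tool_rot: [0.046, 0.999, -0.001, 0.003]
force: [-0.0, -0.7, 0.1]
finger_gap: 0.527
gripper_force: 0.0
```

```bash
python3 go.py m -.018 -.038 .12 0; python3 go.py m .087 .038 .13 0
```

```text
shift cm [-9.2  -3.9   7.94] rot deg [-0.   0.3  0.1] | at [0.4751 0.0038 0.1989] q [-0.23  0.41  1.86 -0.    0.87 -1.71] gap cm 4.5 gf 0.0 F [-0.  -0.7  0.1] t 4.2 p [ 0.5635 -0.0436  0.12  ]
shift cm [-19.72   3.68   6.99] rot deg [-0.   0.3  0.1] | at [0.4751 0.0038 0.1989] q [-0.23  0.41  1.86 -0.    0.87 -1.71] gap cm 4.5 gf 0.0 F [-0.  -0.7  0.1] t 4.2 p [0.6752 0.0221 0.13  ]
```

Request:
carry_out(
  targets=[
    [[-4, -2, 0, 0, 0, 0, 4.5], [-9.2, -3.9, 3, 0, 0, 0, 4.5], [-9.2, -3.9, 6, 0, 0, 0, 4.5], [-9.2, -3.9, 8.5, 0, 0, 0, 4.5], [-9.2, -3.9, 9.0, 0, 0, 0, 4.5], [-9.2, -3.9, 9.0, 0, 0, 0, 4.5], [-9.2, -3.9, 9.0, 0, 0, 0, 4.5]],
  ],
)

```text
t: 4.78
tcp_pos: [0.5608, -0.0427, 0.1064]
tool_rot: [0.046, 0.999, 0.0, -0.001]
force: [-0.9, 0.3, 0.4]
finger_gap: 0.53
gripper_force: 0.0
```

```bash
python3 go.py m -.018 -.038 .0975 0; python3 -c "
from h import *
s=cams.snapshot('side')
b=cv2.resize(s[140:250,180:320],(700,550),interpolation=2)
cv2.imwrite('pics/k2.png',b[:,:,::-1])"
```

```text
shift cm [-0.28 -0.06  0.89] rot deg [ 0.  -0.1  0.1] | at [ 0.5608 -0.0427  0.1064] q [-0.27  0.65  1.71 -0.    0.79 -1.75] gap cm 4.52 gf 0.0 F [-0.9  0.3  0.4] t 4.8 p [ 0.5635 -0.0436  0.0975]
```

View pics/k2.png

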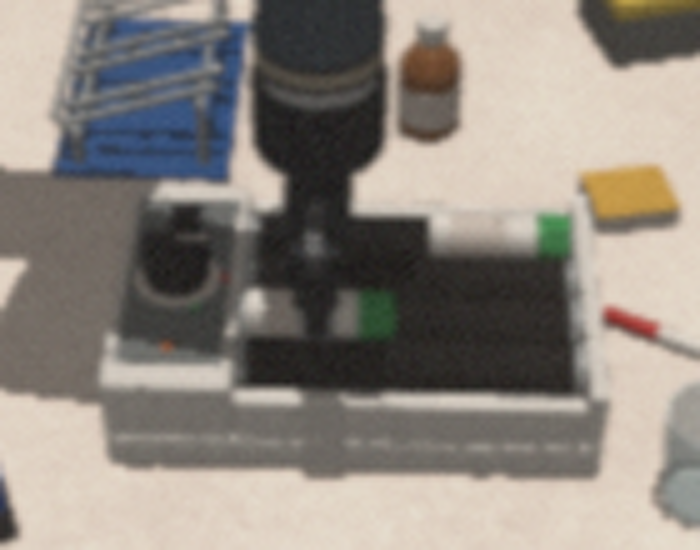

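Request:
carry_out(
  targets=[
    [[-0.2, -0.1, 0.4, 0, 0, 0, 4.5], [-0.2, -0.1, 0.9, 0, 0, 0, 4.5], [-0.2, -0.1, 0.9, 0, 0, 0, 2], [-0.2, -0.1, 0.9, 0, 0, 0, 2], [-0.2, -0.1, 0.9, 0, 0, 0, 2], [-0.2, -0.1, 0.9, 0, 0, 0, 2], [-0.2, -0.1, 0.9, 0, 0, 0, 2], [-0.2, -0.1, 0.9, 0, 0, 0, 2]],
  ],
  force=40,
)

```text
t: 5.5
tcp_pos: [0.564, -0.0427, 0.0986]
tool_rot: [0.047, 0.999, 0.001, 0.0]
force: [0.3, 5.9, 2.2]
finger_gap: 0.319
gripper_force: 39.5
```

```bash
python3 go.py m -.018 -.038 .0975 0
```

```text
shift cm [ 0.04 -0.1   0.11] rot deg [0.1 0.  0. ] | at [ 0.564  -0.0427  0.0986] q [-0.27  0.67  1.7   0.    0.77 -1.75] gap cm 2.72 gf 39.5 F [0.3 5.9 2.2] t 5.5 p [ 0.5635 -0.0436  0.0975]
```

Request:
carry_out(
  targets=[
    [[0, 0, -3, 0, 0, 0, 2], [0, 0, -7, 0, 0, 0, 2], [0, 0, -11, 0, 0, 0, 2], [0, 0, -12, 0, 0, 0, 2], [0, 0, -12, 0, 0, 0, 2]],
  ],
)

```text
t: 5.92
tcp_pos: [0.5662, -0.0449, 0.222]
tool_rot: [0.046, 0.999, -0.001, 0.005]
force: [-0.3, -0.2, -0.9]
finger_gap: 0.317
gripper_force: 39.8
```

```bash
python3 go.py r -.030 .064 .13 0 18
```

```text
shift cm [17.09 38.86  8.97] rot deg [  0.1 -17.5   1.1] | at [ 0.5662 -0.0449  0.222 ] q [-0.28  0.48  1.61 -0.    1.04 -1.75] gap cm 2.71 gf 39.8 F [-0.3 -0.2 -0.9] t 5.9 p [0.4326 0.3575 0.13  ]
```

Request:
carry_out(
  targets=[
    [[17.1, 38.9, 0, 0, -17.8, 1, 2], [17.1, 38.9, 0, 0, -17.8, 1, 2], [17.1, 38.9, 0, 0, -17.8, 1, 2], [17.1, 38.9, 0, 0, -17.8, 1, 2], [17.1, 38.9, 0, 0, -17.8, 1, 2], [17.1, 38.9, 0, 0, -17.8, 1, 2], [17.1, 38.9, 0, 0, -17.8, 1, 2], [17.1, 38.9, 4, 0, -17.8, 1, 2], [17.1, 38.9, 8, 0, -17.8, 1, 2], [17.1, 38.9, 9, 0, -17.8, 1, 2], [17.1, 38.9, 9, 0, -17.8, 1, 2], [17.1, 38.9, 9, 0, -17.8, 1, 2]],
  ],
)

```text
t: 6.92
tcp_pos: [0.4243, 0.3609, 0.1206]
tool_rot: [0.051, 0.987, -0.009, 0.15]
force: [0.6, -0.3, 0.2]
finger_gap: 0.322
gripper_force: 39.9
```

```bash
python3 go.py r -.015 .064 .077 0 18
```

```text
shift cm [-0.96 -0.25  4.87] rot deg [-0.  -0.7  0.5] | at [0.4243 0.3609 0.1206] q [ 0.6   0.6   1.85 -0.42  0.5  -0.51] gap cm 2.75 gf 39.9 F [ 0.6 -0.3  0.2] t 6.9 p [0.4475 0.3559 0.077 ]
```

Request:
carry_out(
  targets=[
    [[-1, -0.2, 2, 0, -0.6, 0.5, 2], [-1, -0.2, 3.4, 0, -0.6, 0.5, 2], [-1, -0.2, 3.4, 0, -0.6, 0.5, 2], [-1, -0.2, 3.4, 0, -0.6, 0.5, 2], [-1, -0.2, 3.4, 0, -0.6, 0.5, 2]],
  ],
)

```text
t: 7.33
tcp_pos: [0.4486, 0.3539, 0.0982]
tool_rot: [0.059, 0.985, -0.007, 0.159]
force: [-0.1, 0.2, -0.6]
finger_gap: 0.322
gripper_force: 39.9
```

```bash
python3 go.py r -.015 .064 .077 0 18; python3 -c "
from h import *
t=cams.snapshot('top');s=cams.snapshot('side')
a=cv2.resize(t[200:280,110:210],(450,360),interpolation=2);b=cv2.resize(s[110:190,160:240],(360,360),interpolation=2)
cv2.imwrite('pics/r1.png',np.hstack([a,b])[:,:,::-1])"
```

```text
shift cm [0.79 0.17 1.97] rot deg [ 0.1  0.3 -0.5] | at [0.4486 0.3539 0.0982] q [ 0.57  0.65  1.85 -0.48  0.44 -0.47] gap cm 2.75 gf 39.9 F [-0.1  0.2 -0.6] t 7.3 p [0.4475 0.3559 0.077 ]
```

View pics/r1.png

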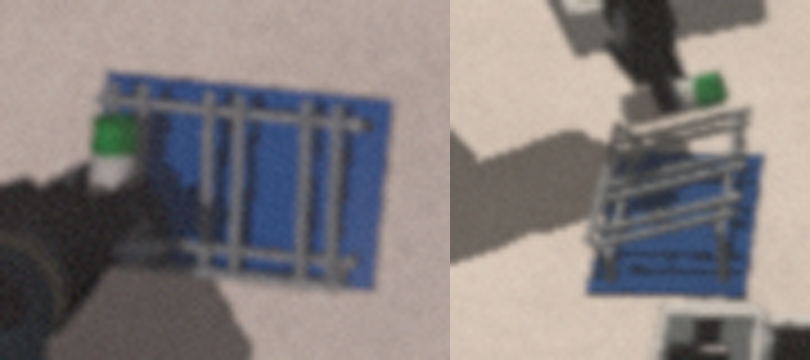

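```bash
python3 -c "
from h import *
P=np.r_[onplane('top',(165.6,256.7),.04),onplane('top',(161.1,224),.066)]
a=np.radians(-6.4);d=P[:,:2]-[.4553,.2906];print(P, d@np.array([[np.cos(a),-np.sin(a)],[np.sin(a),np.cos(a)]]))"
```

```text
[[0.40347121 0.27268144 0.04      ]
 [0.4996246  0.28118324 0.066     ]] [[-0.04950843 -0.02358419]
 [ 0.04509804 -0.00441726]]
```

Request:
carry_out(
  targets=[
    [[0.6, 0.2, 0.8, 0, 0, -0.5, 2], [0.7, 0.2, 1.5, 0, 0, -0.5, 2], [0.7, 0.2, 1.8, 0, 0, -0.5, 2], [0.7, 0.2, 1.8, 0, 0, -0.5, 2], [0.7, 0.2, 1.8, 0, 0, -0.5, 2]],
  ],
)

```text
t: 7.85
tcp_pos: [0.4481, 0.3564, 0.0793]
tool_rot: [0.054, 0.986, -0.008, 0.159]
force: [-1.0, -0.6, 1.0]
finger_gap: 0.319
gripper_force: 40.0
```

Request:
carry_out(
  targets=[
    [[0, 0, 0.3, 0, 0, 0, 2], [0, 0, 0.3, 0, 0, 0, 2], [0, 0, 0.3, 0, 0, 0, 4.5], [0, 0, 0.3, 0, 0, 0, 4.5], [0, 0, 0.3, 0, 0, 0, 4.5], [0, 0, 0.3, 0, 0, 0, 4.5], [0, 0, -3, 0, 0, 0, 4.5], [0, 0, -7, 0, 0, 0, 4.5], [0, 0, -11, 0, 0, 0, 4.5], [0, 0, -14, 0, 0, 0, 4.5], [0, 0, -14, 0, 0, 0, 4.5], [0, 0, -14, 0, 0, 0, 4.5]],
  ],
)

```text
t: 8.85
tcp_pos: [0.4049, 0.3621, 0.2137]
tool_rot: [0.054, 0.985, -0.006, 0.161]
force: [0.9, -1.3, -0.8]
finger_gap: 0.527
gripper_force: 0.0
```

```bash
python3 go.py m .087 .038 .20 0
```

```text
shift cm [-28.59 -30.86  10.87] rot deg [ 0.2 18.6 -0.9] | at [0.4049 0.3621 0.2137] q [ 0.63  0.42  1.83 -0.34  0.68 -0.58] gap cm 4.5 gf 0.0 F [ 0.9 -1.3 -0.8] t 8.8 p [0.6752 0.0221 0.2   ]
```

Request:
carry_out(
  targets=[
    [[-28.6, -30.9, 10.9, 0, 18.6, -0.9, 4.5], [-28.6, -30.9, 10.9, 0, 18.6, -0.9, 4.5], [-28.6, -30.9, 10.9, 0, 18.6, -0.9, 4.5], [-28.6, -30.9, 10.9, 0, 18.6, -0.9, 4.5], [-28.6, -30.9, 10.9, 0, 18.6, -0.9, 4.5], [-28.6, -30.9, 10.9, 0, 18.6, -0.9, 4.5], [-28.6, -30.9, 10.9, 0, 18.6, -0.9, 4.5], [-28.6, -30.9, 10.9, 0, 18.6, -0.9, 4.5], [-28.6, -30.9, 10.9, 0, 18.6, -0.9, 4.5], [-28.6, -30.9, 10.9, 0, 18.6, -0.9, 4.5], [-28.6, -30.9, 10.9, 0, 18.6, -0.9, 4.5], [-28.6, -30.9, 10.9, 0, 18.6, -0.9, 4.5]],
  ],
)

```text
t: 9.85
tcp_pos: [0.6792, 0.0127, 0.195]
tool_rot: [0.051, 0.999, -0.002, -0.0]
force: [1.4, -0.1, 0.7]
finger_gap: 0.526
gripper_force: 0.0
```

```bash
python3 go.py m .086 .038 .0985 0;  python3 -c "
from h import *
t=cams.snapshot('top');s=cams.snapshot('side')
a=cv2.resize(t[200:280,110:210],(450,360),interpolation=2);b=cv2.resize(s[110:190,160:240],(360,360),interpolation=2)
cv2.imwrite('pics/r2.png',np.hstack([a,b])[:,:,::-1])"
```

```text
shift cm [0.59 0.93 9.64] rot deg [-0.2 -0.  -0.4] | at [0.6792 0.0127 0.195 ] q [-0.14  0.66  1.34 -0.    1.15 -1.61] gap cm 4.49 gf 0.0 F [ 1.4 -0.1  0.7] t 9.8 p [0.6742 0.0222 0.0985]
```

View pics/r2.png

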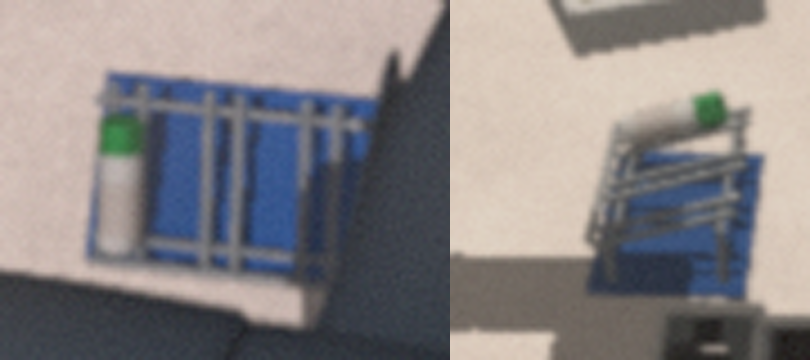

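Request:
carry_out(
  targets=[
    [[0.6, 0.9, 3, 0, 0, 0, 4.5], [0.6, 0.9, 6, 0, 0, 0, 4.5], [0.6, 0.9, 8.5, 0, 0, 0, 4.5], [0.6, 0.9, 8.5, 0, 0, 0, 4.5], [0.6, 0.9, 8.5, 0, 0, 0, 4.5]],
  ],
)

```text
t: 10.37
tcp_pos: [0.6668, 0.0317, 0.1106]
tool_rot: [0.046, 0.999, 0.0, -0.005]
force: [0.6, 0.0, -0.9]
finger_gap: 0.524
gripper_force: 0.0
```

```bash
python3 go.py m .086 .038 .0985 0
```

```text
shift cm [-0.84 -0.87  1.2 ] rot deg [ 0.  -0.6  0.1] | at [0.6668 0.0317 0.1106] q [-0.12  0.75  1.42  0.    0.98 -1.6 ] gap cm 4.47 gf 0.0 F [ 0.6  0.  -0.9] t 10.4 p [0.6742 0.0222 0.0985]
```

Request:
carry_out(
  targets=[
    [[-0.8, -0.9, 0, 0, 0, 0, 4.5], [-0.8, -0.9, 0.2, 0, 0, 0, 4.5], [-0.8, -0.9, 0.2, 0, 0, 0, 4.5], [-0.8, -0.9, 0.2, 0, 0, 0, 4.5]],
  ],
)

```text
t: 10.7
tcp_pos: [0.6772, 0.0202, 0.1124]
tool_rot: [0.047, 0.999, 0.0, -0.0]
force: [0.8, 0.8, -0.6]
finger_gap: 0.529
gripper_force: 0.0
```

```bash
python3 go.py m .086 .038 .0985 0;  python3 -c "
from h import *
s=cams.snapshot('side')
b=cv2.resize(s[140:250,200:340],(560,440),interpolation=2)
cv2.imwrite('pics/a1.png',b[:,:,::-1])"
```

```text
shift cm [0.32 0.17 1.39] rot deg [ 0.  -0.1 -0. ] | at [0.6772 0.0202 0.1124] q [-0.13  0.76  1.4   0.    0.99 -1.61] gap cm 4.52 gf 0.0 F [ 0.8  0.8 -0.6] t 10.7 p [0.6742 0.0222 0.0985]
```

View pics/a1.png

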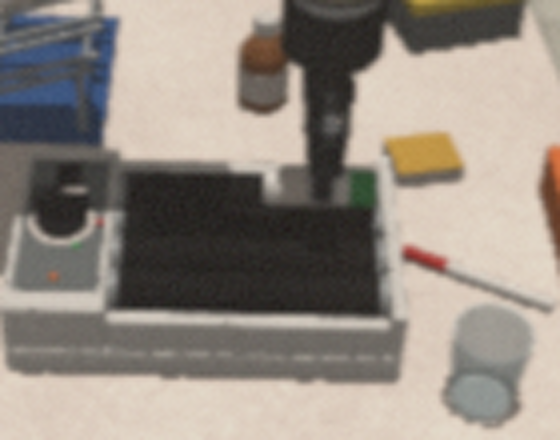

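Container A still lies in its valley (side view around (320,190)), fingers straddling its middle; knob line points towards the red dot. Descend and grip.

Request:
carry_out(
  targets=[
    [[0.2, 0.1, 0.5, 0, 0, 0, 4.5], [0.2, 0.1, 1.3, 0, 0, 0, 4.5], [0.2, 0.1, 1.3, 0, 0, 0, 4.5], [0.2, 0.1, 1.3, 0, 0, 0, 2], [0.2, 0.1, 1.3, 0, 0, 0, 2], [0.2, 0.1, 1.3, 0, 0, 0, 2], [0.2, 0.1, 1.3, 0, 0, 0, 2], [0.2, 0.1, 1.3, 0, 0, 0, 2], [0.2, 0.1, 1.3, 0, 0, 0, 2]],
  ],
)

```text
t: 11.5
tcp_pos: [0.6742, 0.0227, 0.098]
tool_rot: [0.047, 0.999, 0.001, -0.002]
force: [-0.9, 6.3, 2.3]
finger_gap: 0.323
gripper_force: 41.3
```

Request:
carry_out(
  targets=[
    [[0, 0, -3, 0, 0, 0, 2], [0, 0, -7, 0, 0, 0, 2], [0, 0, -11, 0, 0, 0, 2], [0, 0, -12, 0, 0, 0, 2], [0, 0, -12, 0, 0, 0, 2], [0, 0, -12, 0, 0, 0, 2], [0, 0, -12, 0, 0, 0, 2]],
  ],
)

```text
t: 12.08
tcp_pos: [0.6734, 0.0213, 0.2158]
tool_rot: [0.047, 0.999, -0.0, -0.004]
force: [0.2, -1.5, -1.6]
finger_gap: 0.314
gripper_force: 41.2
```

```bash
python3 go.py r -.025 -.064 .13 0 18
```

```text
shift cm [26.79 18.4   8.77] rot deg [  0.1 -18.4   1. ] | at [0.6734 0.0213 0.2158] q [-0.13  0.63  1.33 -0.    1.19 -1.61] gap cm 2.68 gf 41.2 F [ 0.2 -1.5 -1.6] t 12.1 p [0.4233 0.2298 0.13  ]
```

Request:
carry_out(
  targets=[
    [[26.8, 18.4, 0, 0, -18.2, 1, 2], [26.8, 18.4, 0, 0, -18.2, 1, 2], [26.8, 18.4, 0, 0, -18.2, 1, 2], [26.8, 18.4, 0, 0, -18.2, 1, 2], [26.8, 18.4, 0, 0, -18.2, 1, 2], [26.8, 18.4, 0, 0, -18.2, 1, 2], [26.8, 18.4, 0, 0, -18.2, 1, 2], [26.8, 18.4, 4, 0, -18.2, 1, 2], [26.8, 18.4, 8, 0, -18.2, 1, 2], [26.8, 18.4, 8.8, 0, -18.2, 1, 2], [26.8, 18.4, 8.8, 0, -18.2, 1, 2], [26.8, 18.4, 8.8, 0, -18.2, 1, 2]],
  ],
)

```text
t: 13.08
tcp_pos: [0.4232, 0.2297, 0.1287]
tool_rot: [0.054, 0.987, -0.009, 0.153]
force: [1.1, 0.7, -0.1]
finger_gap: 0.317
gripper_force: 41.2
```

Request:
carry_out(
  targets=[
    [[0, 0, 0, 0, 0, 0, 2], [0, 0, 0, 0, 0, 0, 2], [0, 0, 0, 0, 0, 0, 2]],
  ],
)

```text
t: 13.33
tcp_pos: [0.4264, 0.23, 0.1322]
tool_rot: [0.056, 0.986, -0.007, 0.158]
force: [0.9, 0.5, -0.6]
finger_gap: 0.323
gripper_force: 41.2
```

```bash
python3 go.py r -.014 -.064 .077 0 18
```

```text
shift cm [ 0.97 -0.08  5.49] rot deg [ 0.2  0.2 -0.1] | at [0.4264 0.23   0.1322] q [ 0.34  0.51  2.07 -0.45  0.31 -0.7 ] gap cm 2.76 gf 41.2 F [ 0.9  0.5 -0.6] t 13.3 p [0.4343 0.2286 0.077 ]
```

Request:
carry_out(
  targets=[
    [[1, 0, 0.5, 0, 0, 0, 2], [1, 0, 2.5, 0, 0, 0, 2], [1, 0, 4.5, 0, 0, 0, 2], [1, 0, 5.2, 0, 0, 0, 2], [1, 0, 5.5, 0, 0, 0, 2], [1, 0, 5.5, 0, 0, 0, 2], [1, 0, 5.5, 0, 0, 0, 2]],
  ],
)

```text
t: 13.92
tcp_pos: [0.4331, 0.2291, 0.0771]
tool_rot: [0.056, 0.986, -0.007, 0.158]
force: [-1.4, -0.3, 4.2]
finger_gap: 0.317
gripper_force: 41.6
```

```bash
python3 go.py r -.014 -.064 .077 0 18
```

```text
shift cm [-0.11 -0.04  0.04] rot deg [ 0.2  0.1 -0.1] | at [0.4331 0.2291 0.0771] q [ 0.33  0.64  2.08 -0.81  0.18 -0.35] gap cm 2.71 gf 41.6 F [-1.4 -0.3  4.2] t 13.9 p [0.4343 0.2286 0.077 ]
```

Request:
carry_out(
  targets=[
    [[0, 0, 0, 0, 0, 0, 4.5], [0, 0, 0, 0, 0, 0, 4.5], [0, 0, 0, 0, 0, 0, 4.5], [0, 0, 0, 0, 0, 0, 4.5], [0, 0, -3, 0, 0, 0, 4.5], [0, 0, -7, 0, 0, 0, 4.5], [0, 0, -11, 0, 0, 0, 4.5], [0, 0, -14, 0, 0, 0, 4.5], [0, 0, -14, 0, 0, 0, 4.5], [0, 0, -14, 0, 0, 0, 4.5], [0, 0, -14, 0, 0, 0, 4.5]],
  ],
)

```text
t: 14.83
tcp_pos: [0.3893, 0.2338, 0.2084]
tool_rot: [0.055, 0.986, -0.007, 0.156]
force: [0.0, -0.2, -0.9]
finger_gap: 0.525
gripper_force: 0.0
```

```bash
python3 go.py m .02 .0 .26 0
```

```text
shift cm [-24.56 -21.76   2.49] rot deg [-0. 18. -1.] | at [0.3893 0.2338 0.2084] q [ 0.38  0.32  2.06 -0.3   0.51 -0.83] gap cm 4.48 gf 0.0 F [ 0.  -0.2 -0.9] t 14.8 p [ 0.6049 -0.0094  0.26  ]
```

Request:
carry_out(
  targets=[
    [[-24.6, -21.8, 2.5, 0, 18, -1, 4.5], [-24.6, -21.8, 2.5, 0, 18, -1, 4.5], [-24.6, -21.8, 2.5, 0, 18, -1, 4.5], [-24.6, -21.8, 2.5, 0, 18, -1, 4.5], [-24.6, -21.8, 2.5, 0, 18, -1, 4.5], [-24.6, -21.8, 2.5, 0, 18, -1, 4.5], [-24.6, -21.8, 2.5, 0, 18, -1, 4.5], [-24.6, -21.8, 2.5, 0, 18, -1, 4.5], [-24.6, -21.8, 2.5, 0, 18, -1, 4.5], [-24.6, -21.8, 2.5, 0, 18, -1, 4.5], [-24.6, -21.8, 2.5, 0, 18, -1, 4.5], [-24.6, -21.8, 2.5, 0, 18, -1, 4.5]],
  ],
)

```text
t: 15.83
tcp_pos: [0.6037, -0.0093, 0.2576]
tool_rot: [0.047, 0.999, 0.001, -0.003]
force: [-0.4, 0.1, 0.0]
finger_gap: 0.527
gripper_force: 0.0
```

```bash
python3 go.py w .5128 -.2551 .14 -8.9;  python3 -c "
from h import *
t=cams.snapshot('top');s=cams.snapshot('side');cv2.imwrite('pics/top1.png',t[:,:,::-1]);cv2.imwrite('pics/side1.png',s[:,:,::-1])
a=cv2.resize(t[195:285,110:410],(800,240),interpolation=2);b=cv2.resize(s[110:350,150:350],(400,480)[::1],interpolation=2)
c=np.zeros((480+0,400,3),np.uint8);c[:240]=cv2.resize(t[195:285,110:260],(400,240),interpolation=2);c[240:]=cv2.resize(t[195:285,300:450],(400,240),interpolation=2)
cv2.imwrite('pics/r3.png',np.hstack([c,b])[:,:,::-1])"; sed 's/top0/top1/' meas.py > m1.py; python3 m1.py | grep -E "wait|tray"
```

```text
shift cm [  6.66 -25.34  11.78] rot deg [ 0.  -0.3  3.5] | at [ 0.6037 -0.0093  0.2576] q [-0.2   0.49  1.48  0.    1.18 -1.68] gap cm 4.5 gf 0.0 F [-0.4  0.1  0. ] t 15.8 p [ 0.5128 -0.2551  0.14  ]
tray c [ 454.  -316.1] wh [218.1 219.8] longaxis deg -0.9
wait c [ 398.7 -368.6] wh [30.8 90.2] longaxis deg -1.2
wait c [ 406.1 -255.8] wh [30.4 89.7] longaxis deg -1.0
wait c [ 502.4 -381.6] wh [31.5 89.5] longaxis deg 4.2
wait c [ 513.  -255.2] wh [30.5 90.3] longaxis deg -8.5
```

View pics/r3.png

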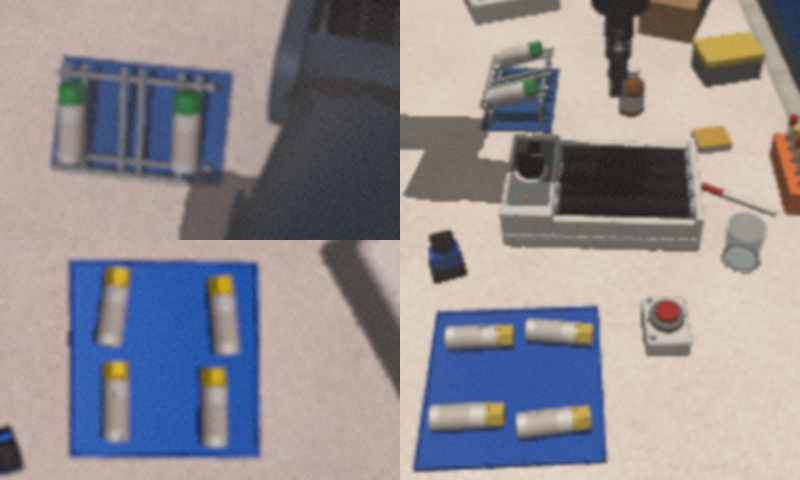

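Request:
carry_out(
  targets=[
    [[6.7, -25.3, 0, 0, 0, 3.3, 4.5], [6.7, -25.3, 0, 0, 0, 3.3, 4.5], [6.7, -25.3, 0, 0, 0, 3.3, 4.5], [6.7, -25.3, 0, 0, 0, 3.3, 4.5], [6.7, -25.3, 0, 0, 0, 3.3, 4.5], [6.7, -25.3, 4, 0, 0, 3.3, 4.5], [6.7, -25.3, 8, 0, 0, 3.3, 4.5], [6.7, -25.3, 12, 0, 0, 3.3, 4.5], [6.7, -25.3, 16, 0, 0, 3.3, 4.5], [6.7, -25.3, 17, 0, 0, 3.3, 4.5], [6.7, -25.3, 17, 0, 0, 3.3, 4.5], [6.7, -25.3, 17, 0, 0, 3.3, 4.5]],
  ],
)

```text
t: 16.93
tcp_pos: [0.5141, -0.2537, 0.0893]
tool_rot: [0.075, 0.997, 0.001, -0.002]
force: [0.1, -0.1, -0.2]
finger_gap: 0.53
gripper_force: 0.0
```

Request:
carry_out(
  targets=[
    [[0, 0, 0, 0, 0, 0, 4.5], [0, 0, 0, 0, 0, 0, 4.5]],
  ],
)

```text
t: 17.1
tcp_pos: [0.5163, -0.2556, 0.0925]
tool_rot: [0.075, 0.997, -0.001, 0.002]
force: [0.3, -0.1, 0.7]
finger_gap: 0.528
gripper_force: 0.0
```

```bash
python3 go.py w .513 -.2552 .0335 -8.6
```

```text
shift cm [0.35 0.   5.9 ] rot deg [-0.1  0.2 -0. ] | at [ 0.5163 -0.2556  0.0925] q [-0.65  0.68  1.68  0.    0.77 -2.07] gap cm 4.51 gf 0.0 F [ 0.3 -0.1  0.7] t 17.1 p [ 0.513  -0.2552  0.0335]
```

Request:
carry_out(
  targets=[
    [[0.2, 0, 3, 0, 0, 0, 4.5], [0.2, 0, 5.5, 0, 0, 0, 4.5], [0.2, 0, 5.9, 0, 0, 0, 4.5], [0.2, 0, 5.9, 0, 0, 0, 4.5], [0.2, 0, 5.9, 0, 0, 0, 2], [0.2, 0, 5.9, 0, 0, 0, 2], [0.2, 0, 5.9, 0, 0, 0, 2], [0.2, 0, 5.9, 0, 0, 0, 2], [0.2, 0, 5.9, 0, 0, 0, 2], [0.2, 0, 5.9, 0, 0, 0, 2]],
  ],
)

```text
t: 17.93
tcp_pos: [0.5141, -0.2558, 0.0332]
tool_rot: [0.076, 0.997, -0.001, 0.002]
force: [1.0, 0.3, 6.8]
finger_gap: 0.32
gripper_force: 40.0
```

Request:
carry_out(
  targets=[
    [[0, 0, -4, 0, 0, 0, 2], [0, 0, -8, 0, 0, 0, 2], [0, 0, -12, 0, 0, 0, 2], [0, 0, -14, 0, 0, 0, 2], [0, 0, -14, 0, 0, 0, 2], [0, 0, -14, 0, 0, 0, 2], [0, 0, -14, 0, 0, 0, 2]],
  ],
)

```text
t: 18.52
tcp_pos: [0.5121, -0.2544, 0.1708]
tool_rot: [0.076, 0.997, 0.0, -0.001]
force: [0.1, -0.4, -0.9]
finger_gap: 0.324
gripper_force: 39.6
```

```bash
python3 go.py m .084 -.038 .12 0
```

```text
shift cm [-12.08  22.2    5.08] rot deg [ 0.  -0.1 -3.3] | at [ 0.5121 -0.2544  0.1708] q [-0.66  0.56  1.64  0.    0.94 -2.08] gap cm 2.77 gf 39.6 F [ 0.1 -0.4 -0.9] t 18.5 p [ 0.6651 -0.0532  0.12  ]
```

Request:
carry_out(
  targets=[
    [[-12.1, 22.2, 0, 0, 0, -3.3, 2], [-12.1, 22.2, 0, 0, 0, -3.3, 2], [-12.1, 22.2, 0, 0, 0, -3.3, 2], [-12.1, 22.2, 0, 0, 0, -3.3, 2], [-12.1, 22.2, 0, 0, 0, -3.3, 2], [-12.1, 22.2, 0, 0, 0, -3.3, 2], [-12.1, 22.2, 0, 0, 0, -3.3, 2], [-12.1, 22.2, 3, 0, 0, -3.3, 2], [-12.1, 22.2, 5.1, 0, 0, -3.3, 2], [-12.1, 22.2, 5.1, 0, 0, -3.3, 2], [-12.1, 22.2, 5.1, 0, 0, -3.3, 2], [-12.1, 22.2, 5.1, 0, 0, -3.3, 2]],
  ],
)

```text
t: 19.52
tcp_pos: [0.6659, -0.0543, 0.1199]
tool_rot: [0.047, 0.999, 0.0, -0.0]
force: [-0.1, -0.8, -0.7]
finger_gap: 0.322
gripper_force: 39.7
```

Request:
carry_out(
  targets=[
    [[0, 0, 0, 0, 0, 0, 2], [0, 0, 0, 0, 0, 0, 2]],
  ],
)

```text
t: 19.68
tcp_pos: [0.6668, -0.0545, 0.1217]
tool_rot: [0.047, 0.999, -0.0, 0.001]
force: [-0.8, -0.4, -0.0]
finger_gap: 0.316
gripper_force: 39.7
```

```bash
python3 go.py m .084 -.038 .099 0
```

```text
shift cm [0.2  0.11 2.27] rot deg [-0.   0.2 -0. ] | at [ 0.6668 -0.0545  0.1217] q [-0.25  0.74  1.42  0.    0.99 -1.72] gap cm 2.7 gf 39.7 F [-0.8 -0.4 -0. ] t 19.7 p [ 0.6651 -0.0532  0.099 ]
```

Request:
carry_out(
  targets=[
    [[0.1, 0.1, 1.2, 0, 0, 0, 2], [0.1, 0.1, 2.1, 0, 0, 0, 2], [0.1, 0.1, 2.2, 0, 0, 0, 2], [0.1, 0.1, 2.2, 0, 0, 0, 2], [0.1, 0.1, 2.2, 0, 0, 0, 4.5], [0.1, 0.1, 2.2, 0, 0, 0, 4.5], [0.1, 0.1, 2.2, 0, 0, 0, 4.5], [0.1, 0.1, 2.2, 0, 0, 0, 4.5], [0.1, 0.1, -1, 0, 0, 0, 4.5], [0.1, 0.1, -5, 0, 0, 0, 4.5], [0.1, 0.1, -5, 0, 0, 0, 4.5], [0.1, 0.1, -5, 0, 0, 0, 4.5]],
  ],
)

```text
t: 20.68
tcp_pos: [0.6671, -0.0534, 0.1736]
tool_rot: [0.047, 0.999, -0.001, 0.003]
force: [-0.3, 0.0, 0.4]
finger_gap: 0.525
gripper_force: 0.0
```

```bash
python3 go.py w .4061 -.2558 .0935 -1;  python3 -c "
from h import *
s=cams.snapshot('side')
b=cv2.resize(s[140:250,200:340],(560,440),interpolation=2)
cv2.imwrite('pics/a2.png',b[:,:,::-1])"
```

```text
shift cm [ 24.14 -22.6    7.87] rot deg [-0.1  0.4 -4.4] | at [ 0.6671 -0.0534  0.1736] q [-0.25  0.67  1.39 -0.    1.08 -1.72] gap cm 4.48 gf 0.0 F [-0.3  0.   0.4] t 20.7 p [ 0.4061 -0.2558  0.0935]
```

View pics/a2.png

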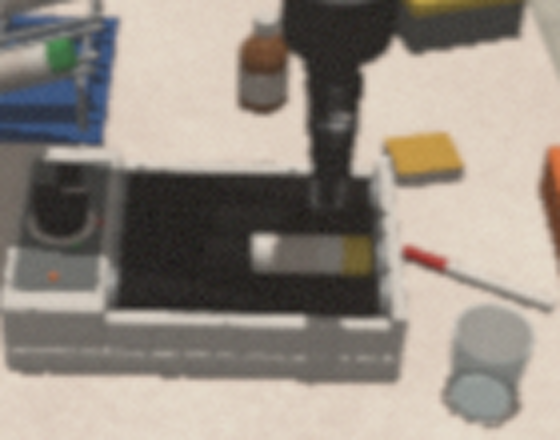

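Request:
carry_out(
  targets=[
    [[24.1, -22.6, 0, 0, 0, -4.4, 4.5], [24.1, -22.6, 0, 0, 0, -4.4, 4.5], [24.1, -22.6, 0, 0, 0, -4.4, 4.5], [24.1, -22.6, 0, 0, 0, -4.4, 4.5], [24.1, -22.6, 0, 0, 0, -4.4, 4.5], [24.1, -22.6, 0, 0, 0, -4.4, 4.5], [24.1, -22.6, 0, 0, 0, -4.4, 4.5], [24.1, -22.6, 4, 0, 0, -4.4, 4.5], [24.1, -22.6, 7.9, 0, 0, -4.4, 4.5], [24.1, -22.6, 7.9, 0, 0, -4.4, 4.5], [24.1, -22.6, 7.9, 0, 0, -4.4, 4.5], [24.1, -22.6, 7.9, 0, 0, -4.4, 4.5]],
  ],
)

```text
t: 21.73
tcp_pos: [0.4039, -0.2544, 0.0909]
tool_rot: [0.009, 1.0, 0.001, -0.001]
force: [0.3, 0.2, 0.4]
finger_gap: 0.525
gripper_force: 0.0
```

Request:
carry_out(
  targets=[
    [[0, 0, 0, 0, 0, 0, 4.5], [0, 0, 0, 0, 0, 0, 4.5], [0, 0, 0, 0, 0, 0, 4.5]],
  ],
)

```text
t: 21.98
tcp_pos: [0.4053, -0.2551, 0.0927]
tool_rot: [0.008, 1.0, -0.001, 0.001]
force: [-0.6, 0.3, -0.4]
finger_gap: 0.529
gripper_force: 0.0
```

```bash
python3 go.py w .4061 -.2558 .0335 -1
```

```text
shift cm [-0.07 -0.06  5.92] rot deg [-0.1  0.1  0.1] | at [ 0.4053 -0.2551  0.0927] q [-0.8   0.61  1.93  0.    0.6  -2.35] gap cm 4.52 gf 0.0 F [-0.6  0.3 -0.4] t 22.0 p [ 0.4061 -0.2558  0.0335]
```

Request:
carry_out(
  targets=[
    [[0, 0, 3, 0, 0, 0, 4.5], [0, 0, 5.5, 0, 0, 0, 4.5], [0, 0, 5.9, 0, 0, 0, 4.5], [0, 0, 5.9, 0, 0, 0, 4.5], [0, 0, 5.9, 0, 0, 0, 2], [0, 0, 5.9, 0, 0, 0, 2], [0, 0, 5.9, 0, 0, 0, 2], [0, 0, 5.9, 0, 0, 0, 2], [0, 0, 5.9, 0, 0, 0, 2], [0, 0, 5.9, 0, 0, 0, 2]],
  ],
)

```text
t: 22.82
tcp_pos: [0.4046, -0.2556, 0.0335]
tool_rot: [0.009, 1.0, -0.001, 0.001]
force: [0.4, 0.8, 7.0]
finger_gap: 0.321
gripper_force: 39.9
```

Request:
carry_out(
  targets=[
    [[0, 0, -4, 0, 0, 0, 2], [0, 0, -8, 0, 0, 0, 2], [0, 0, -12, 0, 0, 0, 2], [0, 0, -15, 0, 0, 0, 2], [0, 0, -15, 0, 0, 0, 2], [0, 0, -15, 0, 0, 0, 2], [0, 0, -15, 0, 0, 0, 2]],
  ],
)

```text
t: 23.4
tcp_pos: [0.4034, -0.2546, 0.1821]
tool_rot: [0.009, 1.0, 0.0, -0.0]
force: [-0.3, -0.4, -1.3]
finger_gap: 0.323
gripper_force: 39.7
```

```bash
python3 go.py m -.018 -.038 .12 0
```

```text
shift cm [-15.64  21.37   6.21] rot deg [ 0.  -0.   4.4] | at [ 0.4034 -0.2546  0.1821] q [-0.8   0.44  1.87  0.    0.84 -2.35] gap cm 2.75 gf 39.7 F [-0.3 -0.4 -1.3] t 23.4 p [ 0.5635 -0.0436  0.12  ]
```

Request:
carry_out(
  targets=[
    [[-15.6, 21.4, 0, 0, 0, 4.4, 2], [-15.6, 21.4, 0, 0, 0, 4.4, 2], [-15.6, 21.4, 0, 0, 0, 4.4, 2], [-15.6, 21.4, 0, 0, 0, 4.4, 2], [-15.6, 21.4, 0, 0, 0, 4.4, 2], [-15.6, 21.4, 0, 0, 0, 4.4, 2], [-15.6, 21.4, 0, 0, 0, 4.4, 2], [-15.6, 21.4, 3, 0, 0, 4.4, 2], [-15.6, 21.4, 6.2, 0, 0, 4.4, 2], [-15.6, 21.4, 6.2, 0, 0, 4.4, 2], [-15.6, 21.4, 6.2, 0, 0, 4.4, 2], [-15.6, 21.4, 6.2, 0, 0, 4.4, 2]],
  ],
)

```text
t: 24.4
tcp_pos: [0.5634, -0.044, 0.1199]
tool_rot: [0.047, 0.999, 0.0, -0.001]
force: [1.1, 0.3, -0.3]
finger_gap: 0.318
gripper_force: 39.8
```

Request:
carry_out(
  targets=[
    [[0, 0, 0, 0, 0, 0, 2], [0, 0, 0, 0, 0, 0, 2]],
  ],
)

```text
t: 24.57
tcp_pos: [0.5645, -0.0445, 0.1218]
tool_rot: [0.047, 0.999, -0.0, 0.001]
force: [0.5, 0.4, -0.4]
finger_gap: 0.322
gripper_force: 39.8
```

```bash
python3 go.py m -.018 -.038 .099 0
```

```text
shift cm [0.11 0.08 2.28] rot deg [-0.   0.2 -0. ] | at [ 0.5645 -0.0445  0.1218] q [-0.28  0.63  1.69  0.    0.82 -1.75] gap cm 2.75 gf 39.8 F [ 0.5  0.4 -0.4] t 24.6 p [ 0.5635 -0.0436  0.099 ]
```

Request:
carry_out(
  targets=[
    [[0.1, 0.1, 1.2, 0, 0, 0, 2], [0.1, 0.1, 2.1, 0, 0, 0, 2], [0.1, 0.1, 2.2, 0, 0, 0, 2], [0.1, 0.1, 2.2, 0, 0, 0, 2], [0.1, 0.1, 2.2, 0, 0, 0, 4.5], [0.1, 0.1, 2.2, 0, 0, 0, 4.5], [0.1, 0.1, 2.2, 0, 0, 0, 4.5], [0.1, 0.1, 2.2, 0, 0, 0, 4.5], [0.1, 0.1, -1, 0, 0, 0, 4.5], [0.1, 0.1, -5, 0, 0, 0, 4.5], [0.1, 0.1, -5, 0, 0, 0, 4.5], [0.1, 0.1, -5, 0, 0, 0, 4.5]],
  ],
)

```text
t: 25.57
tcp_pos: [0.5645, -0.0432, 0.1728]
tool_rot: [0.047, 0.999, -0.001, 0.003]
force: [-0.3, 0.1, -0.5]
finger_gap: 0.526
gripper_force: 0.0
```

```bash
python3 go.py w .5024 -.3816 .0935 4.2
```

```text
shift cm [  3.05 -34.27   7.94] rot deg [-0.1  0.3 -9.6] | at [ 0.5645 -0.0432  0.1728] q [-0.27  0.55  1.66  0.    0.93 -1.75] gap cm 4.49 gf 0.0 F [-0.3  0.1 -0.5] t 25.6 p [ 0.5024 -0.3816  0.0935]
```

Request:
carry_out(
  targets=[
    [[3.0, -34.2, 0, 0, 0, -9.6, 4.5], [3.0, -34.2, 0, 0, 0, -9.6, 4.5], [3.0, -34.2, 0, 0, 0, -9.6, 4.5], [3.0, -34.2, 0, 0, 0, -9.6, 4.5], [3.0, -34.2, 0, 0, 0, -9.6, 4.5], [3.0, -34.2, 0, 0, 0, -9.6, 4.5], [3.0, -34.2, 0, 0, 0, -9.6, 4.5], [3.0, -34.2, 4, 0, 0, -9.6, 4.5], [3.0, -34.2, 7.9, 0, 0, -9.6, 4.5], [3.0, -34.2, 7.9, 0, 0, -9.6, 4.5], [3.0, -34.2, 7.9, 0, 0, -9.6, 4.5], [3.0, -34.2, 7.9, 0, 0, -9.6, 4.5]],
  ],
)

```text
t: 26.57
tcp_pos: [0.4994, -0.3795, 0.0891]
tool_rot: [-0.036, 0.999, 0.002, -0.002]
force: [-0.4, 0.6, 0.3]
finger_gap: 0.528
gripper_force: 0.0
```

Request:
carry_out(
  targets=[
    [[0, 0, 0, 0, 0, 0, 4.5], [0, 0, 0, 0, 0, 0, 4.5], [0, 0, 0, 0, 0, 0, 4.5]],
  ],
)

```text
t: 26.82
tcp_pos: [0.5017, -0.38, 0.0929]
tool_rot: [-0.037, 0.999, -0.001, 0.001]
force: [0.3, -1.1, -0.2]
finger_gap: 0.526
gripper_force: 0.0
```

```bash
python3 go.py w .5024 -.3816 .0335 4.2
```

```text
shift cm [-0.05 -0.15  5.94] rot deg [-0.1  0.1  0.1] | at [ 0.5017 -0.38    0.0929] q [-0.83  0.73  1.54  0.    0.87 -2.47] gap cm 4.49 gf 0.0 F [ 0.3 -1.1 -0.2] t 26.8 p [ 0.5024 -0.3816  0.0335]
```

Request:
carry_out(
  targets=[
    [[0, -0.1, 3, 0, 0, 0, 4.5], [0, -0.1, 5.5, 0, 0, 0, 4.5], [0, -0.1, 5.9, 0, 0, 0, 4.5], [0, -0.1, 5.9, 0, 0, 0, 4.5], [0, -0.1, 5.9, 0, 0, 0, 2], [0, -0.1, 5.9, 0, 0, 0, 2], [0, -0.1, 5.9, 0, 0, 0, 2], [0, -0.1, 5.9, 0, 0, 0, 2], [0, -0.1, 5.9, 0, 0, 0, 2], [0, -0.1, 5.9, 0, 0, 0, 2]],
  ],
)

```text
t: 27.65
tcp_pos: [0.5017, -0.3822, 0.0339]
tool_rot: [-0.037, 0.999, -0.001, 0.001]
force: [-0.2, 0.5, 6.3]
finger_gap: 0.321
gripper_force: 40.0
```

Request:
carry_out(
  targets=[
    [[0, 0, -4, 0, 0, 0, 2], [0, 0, -8, 0, 0, 0, 2], [0, 0, -12, 0, 0, 0, 2], [0, 0, -15, 0, 0, 0, 2], [0, 0, -15, 0, 0, 0, 2], [0, 0, -15, 0, 0, 0, 2], [0, 0, -15, 0, 0, 0, 2]],
  ],
)

```text
t: 28.23
tcp_pos: [0.5002, -0.3809, 0.1819]
tool_rot: [-0.037, 0.999, 0.0, -0.0]
force: [-0.3, -0.3, -0.9]
finger_gap: 0.317
gripper_force: 39.7
```

```bash
python3 go.py m .084 .038 .12 0
```

```text
shift cm [-20.11  38.96   6.21] rot deg [ 0.1 -0.   9.6] | at [ 0.5002 -0.3809  0.1819] q [-0.83  0.61  1.49  0.    1.04 -2.47] gap cm 2.71 gf 39.7 F [-0.3 -0.3 -0.9] t 28.2 p [0.6722 0.0224 0.12  ]
```

Request:
carry_out(
  targets=[
    [[-20.1, 39.0, 0, 0, 0, 9.6, 2], [-20.1, 39.0, 0, 0, 0, 9.6, 2], [-20.1, 39.0, 0, 0, 0, 9.6, 2], [-20.1, 39.0, 0, 0, 0, 9.6, 2], [-20.1, 39.0, 0, 0, 0, 9.6, 2], [-20.1, 39.0, 0, 0, 0, 9.6, 2], [-20.1, 39.0, 0, 0, 0, 9.6, 2], [-20.1, 39.0, 0, 0, 0, 9.6, 2], [-20.1, 39.0, 0, 0, 0, 9.6, 2], [-20.1, 39.0, 0, 0, 0, 9.6, 2], [-20.1, 39.0, 3, 0, 0, 9.6, 2], [-20.1, 39.0, 6.2, 0, 0, 9.6, 2]],
  ],
)

```text
t: 29.23
tcp_pos: [0.6751, 0.0279, 0.1198]
tool_rot: [0.044, 0.999, 0.001, 0.002]
force: [1.2, -0.6, -0.6]
finger_gap: 0.326
gripper_force: 39.7
```

Request:
carry_out(
  targets=[
    [[0, 0, 0, 0, 0, 0, 2], [0, 0, 0, 0, 0, 0, 2], [0, 0, 0, 0, 0, 0, 2], [0, 0, 0, 0, 0, 0, 2]],
  ],
)

```text
t: 29.57
tcp_pos: [0.6735, 0.0209, 0.1217]
tool_rot: [0.048, 0.999, -0.0, 0.001]
force: [0.6, 0.1, -0.2]
finger_gap: 0.32
gripper_force: 39.6
```

```bash
python3 go.py m .084 .038 .099 0
```

```text
shift cm [0.15 0.14 2.27] rot deg [-0.   0.1 -0.1] | at [0.6735 0.0209 0.1217] q [-0.13  0.74  1.4   0.    0.99 -1.61] gap cm 2.73 gf 39.6 F [ 0.6  0.1 -0.2] t 29.6 p [0.6722 0.0224 0.099 ]
```

Request:
carry_out(
  targets=[
    [[0.1, 0.1, 1.2, 0, 0, 0, 2], [0.1, 0.1, 2.1, 0, 0, 0, 2], [0.1, 0.1, 2.2, 0, 0, 0, 2], [0.1, 0.1, 2.2, 0, 0, 0, 2], [0.1, 0.1, 2.2, 0, 0, 0, 4.5], [0.1, 0.1, 2.2, 0, 0, 0, 4.5], [0.1, 0.1, 2.2, 0, 0, 0, 4.5], [0.1, 0.1, 2.2, 0, 0, 0, 4.5], [0.1, 0.1, -1, 0, 0, 0, 4.5], [0.1, 0.1, -5, 0, 0, 0, 4.5], [0.1, 0.1, -5, 0, 0, 0, 4.5], [0.1, 0.1, -5, 0, 0, 0, 4.5]],
  ],
)

```text
t: 30.57
tcp_pos: [0.6737, 0.023, 0.1735]
tool_rot: [0.047, 0.999, -0.0, 0.003]
force: [-0.2, 0.3, -0.6]
finger_gap: 0.53
gripper_force: 0.0
```

```bash
python3 go.py w .3987 -.3685 .0935 -1.1
```

```text
shift cm [ 23.76 -41.56   7.86] rot deg [-0.   0.4 -4.3] | at [0.6737 0.023  0.1735] q [-0.13  0.68  1.37 -0.    1.09 -1.61] gap cm 4.52 gf 0.0 F [-0.2  0.3 -0.6] t 30.6 p [ 0.3987 -0.3685  0.0935]
```

Request:
carry_out(
  targets=[
    [[23.8, -41.5, 0, 0, 0, -4.3, 4.5], [23.8, -41.5, 0, 0, 0, -4.3, 4.5], [23.8, -41.5, 0, 0, 0, -4.3, 4.5], [23.8, -41.5, 0, 0, 0, -4.3, 4.5], [23.8, -41.5, 0, 0, 0, -4.3, 4.5], [23.8, -41.5, 0, 0, 0, -4.3, 4.5], [23.8, -41.5, 0, 0, 0, -4.3, 4.5], [23.8, -41.5, 0, 0, 0, -4.3, 4.5], [23.8, -41.5, 0, 0, 0, -4.3, 4.5], [23.8, -41.5, 0, 0, 0, -4.3, 4.5], [23.8, -41.5, 0, 0, 0, -4.3, 4.5], [23.8, -41.5, 0, 0, 0, -4.3, 4.5]],
  ],
)

```text
t: 31.57
tcp_pos: [0.3928, -0.3707, 0.1693]
tool_rot: [0.011, 1.0, -0.0, -0.001]
force: [0.0, 0.3, 0.8]
finger_gap: 0.526
gripper_force: 0.0
```

Request:
carry_out(
  targets=[
    [[0, 0, 3, 0, 0, 0, 4.5], [0, 0, 7, 0, 0, 0, 4.5], [0, 0, 7.9, 0, 0, 0, 4.5], [0, 0, 7.9, 0, 0, 0, 4.5], [0, 0, 7.9, 0, 0, 0, 4.5], [0, 0, 7.9, 0, 0, 0, 4.5]],
  ],
)

```text
t: 32.07
tcp_pos: [0.3965, -0.3677, 0.0923]
tool_rot: [0.009, 1.0, -0.001, 0.001]
force: [-0.6, -0.3, 0.3]
finger_gap: 0.533
gripper_force: 0.0
```

```bash
python3 go.py w .3987 -.3685 .0335 -1.1
```

```text
shift cm [-0.21 -0.07  5.88] rot deg [-0.1  0.1  0.1] | at [ 0.3965 -0.3677  0.0923] q [-0.95  0.65  1.77  0.    0.71 -2.51] gap cm 4.55 gf 0.0 F [-0.6 -0.3  0.3] t 32.1 p [ 0.3987 -0.3685  0.0335]
```

Request:
carry_out(
  targets=[
    [[-0.2, -0.1, 3, 0, 0, 0, 4.5], [-0.2, -0.1, 5.5, 0, 0, 0, 4.5], [-0.2, -0.1, 5.9, 0, 0, 0, 4.5], [-0.2, -0.1, 5.9, 0, 0, 0, 4.5], [-0.2, -0.1, 5.9, 0, 0, 0, 2], [-0.2, -0.1, 5.9, 0, 0, 0, 2], [-0.2, -0.1, 5.9, 0, 0, 0, 2], [-0.2, -0.1, 5.9, 0, 0, 0, 2], [-0.2, -0.1, 5.9, 0, 0, 0, 2], [-0.2, -0.1, 5.9, 0, 0, 0, 2]],
  ],
)

```text
t: 32.9
tcp_pos: [0.3986, -0.3693, 0.0341]
tool_rot: [0.01, 1.0, -0.001, 0.001]
force: [-0.2, 1.2, 7.1]
finger_gap: 0.317
gripper_force: 40.0
```

Request:
carry_out(
  targets=[
    [[0, 0, -4, 0, 0, 0, 2], [0, 0, -8, 0, 0, 0, 2], [0, 0, -12, 0, 0, 0, 2], [0, 0, -17, 0, 0, 0, 2], [0, 0, -17, 0, 0, 0, 2], [0, 0, -17, 0, 0, 0, 2], [0, 0, -17, 0, 0, 0, 2]],
  ],
)

```text
t: 33.48
tcp_pos: [0.3975, -0.3682, 0.2028]
tool_rot: [0.01, 1.0, -0.0, 0.0]
force: [-0.4, 0.7, -0.6]
finger_gap: 0.318
gripper_force: 39.7
```

```bash
python3 go.py m -.018 .038 .12 0
```

```text
shift cm [-16.54  40.36   8.25] rot deg [-0.   0.   4.3] | at [ 0.3975 -0.3682  0.2028] q [-0.95  0.48  1.69  0.    0.97 -2.51] gap cm 2.72 gf 39.7 F [-0.4  0.7 -0.6] t 33.5 p [0.5707 0.032  0.12  ]
```

Request:
carry_out(
  targets=[
    [[-16.5, 40.4, 0, 0, 0, 4.3, 2], [-16.5, 40.4, 0, 0, 0, 4.3, 2], [-16.5, 40.4, 0, 0, 0, 4.3, 2], [-16.5, 40.4, 0, 0, 0, 4.3, 2], [-16.5, 40.4, 0, 0, 0, 4.3, 2], [-16.5, 40.4, 0, 0, 0, 4.3, 2], [-16.5, 40.4, 0, 0, 0, 4.3, 2], [-16.5, 40.4, 0, 0, 0, 4.3, 2], [-16.5, 40.4, 0, 0, 0, 4.3, 2], [-16.5, 40.4, 0, 0, 0, 4.3, 2], [-16.5, 40.4, 0, 0, 0, 4.3, 2], [-16.5, 40.4, 2, 0, 0, 4.3, 2]],
  ],
)

```text
t: 34.48
tcp_pos: [0.5731, 0.0366, 0.1826]
tool_rot: [0.045, 0.999, 0.001, 0.002]
force: [0.9, -0.8, -0.4]
finger_gap: 0.318
gripper_force: 39.7
```

Request:
carry_out(
  targets=[
    [[0, 0, 3, 0, 0, 0, 2], [0, 0, 6.2, 0, 0, 0, 2], [0, 0, 6.2, 0, 0, 0, 2], [0, 0, 6.2, 0, 0, 0, 2], [0, 0, 6.2, 0, 0, 0, 2]],
  ],
)

```text
t: 34.9
tcp_pos: [0.5702, 0.0322, 0.1199]
tool_rot: [0.047, 0.999, 0.0, -0.001]
force: [-0.7, 0.1, -0.6]
finger_gap: 0.32
gripper_force: 39.7
```

```bash
python3 go.py m -.018 .038 .099 0
```

```text
shift cm [-0.05 -0.01  2.09] rot deg [ 0.  -0.1 -0. ] | at [0.5702 0.0322 0.1199] q [-0.14  0.64  1.68  0.    0.83 -1.62] gap cm 2.74 gf 39.7 F [-0.7  0.1 -0.6] t 34.9 p [0.5707 0.032  0.099 ]
```

Request:
carry_out(
  targets=[
    [[0, 0, 1.2, 0, 0, 0, 2], [0, 0, 2.0, 0, 0, 0, 2], [0, 0, 2.1, 0, 0, 0, 2], [0, 0, 2.1, 0, 0, 0, 2], [0, 0, 2.1, 0, 0, 0, 4.5], [0, 0, 2.1, 0, 0, 0, 4.5], [0, 0, 2.1, 0, 0, 0, 4.5], [0, 0, 2.1, 0, 0, 0, 4.5], [0, 0, -1, 0, 0, 0, 4.5], [0, 0, -5, 0, 0, 0, 4.5], [0, 0, -9, 0, 0, 0, 4.5], [0, 0, -9, 0, 0, 0, 4.5]],
  ],
)

```text
t: 35.9
tcp_pos: [0.5753, 0.0319, 0.2181]
tool_rot: [0.047, 0.999, -0.001, 0.008]
force: [2.3, -0.1, 0.0]
finger_gap: 0.529
gripper_force: 0.0
```

Request:
carry_out(
  targets=[
    [[0, -20, 0, 0, 0, 0, 4.5], [0, -20, 0, 0, 0, 0, 4.5], [0, -20, 0, 0, 0, 0, 4.5], [0, -20, 0, 0, 0, 0, 4.5], [0, -20, 0, 0, 0, 0, 4.5], [0, -20, 0, 0, 0, 0, 4.5], [0, -20, 0, 0, 0, 0, 4.5], [0, -20, 0, 0, 0, 0, 4.5]],
  ],
)

```text
t: 36.57
tcp_pos: [0.5513, -0.1665, 0.21]
tool_rot: [0.047, 0.999, 0.0, -0.0]
force: [-0.1, 0.5, -1.1]
finger_gap: 0.524
gripper_force: 0.0
```

```bash
python3 go.py m -.112 0 .15 0;  python3 -c "
from h import *
t=cams.snapshot('top');s=cams.snapshot('side');cv2.imwrite('pics/top2.png',t[:,:,::-1]);cv2.imwrite('pics/side2.png',s[:,:,::-1])
a=cv2.resize(t[130:280,120:310],(456,360),interpolation=2);b=cv2.resize(s[110:260,180:320],(336,360),interpolation=2)
cv2.imwrite('pics/r4.png',np.hstack([a,b])[:,:,::-1])"
```

```text
shift cm [ 9.34 16.13  6.03] rot deg [ 0.1 -0.  -0. ] | at [ 0.5513 -0.1665  0.21  ] q [-0.49  0.51  1.6   0.    1.03 -1.96] gap cm 4.48 gf 0.0 F [-0.1  0.5 -1.1] t 36.6 p [0.4735 0.003  0.15  ]
```

View pics/r4.png

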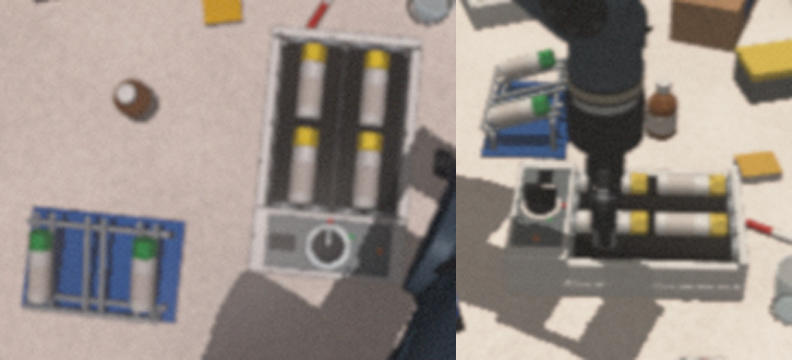

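Request:
carry_out(
  targets=[
    [[9.3, 16.1, 0, 0, 0, 0, 4.5], [9.3, 16.1, 0, 0, 0, 0, 4.5], [9.3, 16.1, 0, 0, 0, 0, 4.5], [9.3, 16.1, 0, 0, 0, 0, 4.5], [9.3, 16.1, 0, 0, 0, 0, 4.5], [9.3, 16.1, 3, 0, 0, 0, 4.5], [9.3, 16.1, 6, 0, 0, 0, 4], [9.3, 16.1, 6, 0, 0, 0, 4], [9.3, 16.1, 6, 0, 0, 0, 4], [9.3, 16.1, 6, 0, 0, 0, 4]],
  ],
)

```text
t: 37.5
tcp_pos: [0.4748, 0.0027, 0.1511]
tool_rot: [0.047, 0.999, 0.0, 0.001]
force: [1.0, -0.5, -0.2]
finger_gap: 0.469
gripper_force: 0.0
```

```bash
python3 go.py m -.112 0 .105 0
```

```text
shift cm [0.14 0.02 4.61] rot deg [0.  0.1 0.1] | at [0.4748 0.0027 0.1511] q [-0.23  0.49  1.9   0.    0.75 -1.71] gap cm 4.0 gf 0.0 F [ 1.  -0.5 -0.2] t 37.5 p [0.4735 0.003  0.105 ]
```

Request:
carry_out(
  targets=[
    [[0.1, 0, 2.5, 0, 0, 0, 4], [0.1, 0, 4.5, 0, 0, 0, 4], [0.1, 0, 4.5, 0, 0, 0, 4], [0.1, 0, 4.5, 0, 0, 0, 0.5], [0.1, 0, 4.5, 0, 0, 0, 0.5], [0.1, 0, 4.5, 0, 0, 0, 0.5], [0.1, 0, 4.5, 0, 0, 0, 0.5], [0.1, 0, 4.5, 0, 0, 0, 0.5], [0.1, 0, 4.5, 0, 0, 0, 0.5], [0.1, 0, 4.5, 0, 0, 0, 0.5]],
  ],
  force=50,
)

```text
t: 38.33
tcp_pos: [0.4745, 0.0037, 0.1071]
tool_rot: [0.048, 0.999, 0.001, 0.002]
force: [1.1, 7.1, 0.4]
finger_gap: 0.13
gripper_force: 50.0
```

Request:
carry_out(
  targets=[
    [[0, 0, 0, 0, 0, 7, 0.5], [0, 0, 0, 0, 0, 14, 0.5], [0, 0, 0, 0, 0, 21, 0.5], [0, 0, 0, 0, 0, 28, 0.5], [0, 0, 0, 0, 0, 35, 0.5], [0, 0, 0, 0, 0, 42, 0.5], [0, 0, 0, 0, 0, 49, 0.5], [0, 0, 0, 0, 0, 56, 0.5], [0, 0, 0, 0, 0, 63, 0.5], [0, 0, 0, 0, 0, 64, 0.5], [0, 0, 0, 0, 0, 64, 0.5], [0, 0, 0, 0, 0, 64, 0.5]],
  ],
)

```text
t: 39.33
tcp_pos: [0.4748, 0.0042, 0.107]
tool_rot: [0.57, 0.822, 0.002, 0.001]
force: [3.1, 11.5, 0.2]
finger_gap: 0.132
gripper_force: 50.0
```

Request:
carry_out(
  targets=[
    [[0, 0, 0, 0, 0, 0, 3], [0, 0, 0, 0, 0, 0, 3.5], [0, 0, 0, 0, 0, 0, 4], [0, 0, -3, 0, 0, 0, 4], [0, 0, -7, 0, 0, 0, 4], [0, 0, -11, 0, 0, 0, 4], [0, 0, -11, 0, 0, 0, 4], [0, 0, -11, 0, 0, 0, 4]],
  ],
)

```text
t: 40.0
tcp_pos: [0.4748, 0.0017, 0.218]
tool_rot: [0.569, 0.822, 0.001, 0.003]
force: [-0.3, 0.4, -0.9]
finger_gap: 0.471
gripper_force: 0.0
```

```bash
python3 -c "
from h import *
t=cams.snapshot('top');s=cams.snapshot('side');cv2.imwrite('pics/top3.png',t[:,:,::-1])
for n,I in(('top',t),('side',s)):
  for lo,hi in (((0,150,120),(8,255,255)),((172,150,120),(180,255,255))):
    for b in blobs(I,lo,hi,30)[1]: print(n,b)
print(onplane('top',(343.1,170.9),.056))"; python3 go.py w .655 -.2538 .12 -68
```

```text
top (array([471.1, 113.8]), [467, 110, 9, 9, 65])
top (array([343. , 170.9]), [339, 167, 9, 9, 68])
side (array([283.4, 265. ]), [279, 261, 10, 9, 73])
side (array([399.2, 381.8]), [393, 380, 14, 4, 45])
[[ 0.65494774 -0.25347847  0.056     ]]
shift cm [-30.39   8.09   9.49] rot deg [-0.  -0.  -1.4] | at [0.4725 0.0022 0.2151] q [-0.23  0.38  1.84 -0.    0.92 -0.59] gap cm 3.98 gf 0.0 F [-0.7  0.4 -0.4] t 40.1 p [ 0.655  -0.2538  0.12  ]
```

Request:
carry_out(
  targets=[
    [[-30.4, 8.1, 0, 0, 0, 0, 0], [-30.4, 8.1, 0, 0, 0, 0, 0], [-30.4, 8.1, 0, 0, 0, 0, 0], [-30.4, 8.1, 0, 0, 0, 0, 0], [-30.4, 8.1, 0, 0, 0, 0, 0], [-30.4, 8.1, 0, 0, 0, 0, 0], [-30.4, 8.1, 0, 0, 0, 0, 0], [-30.4, 8.1, 4, 0, 0, 0, 0], [-30.4, 8.1, 8, 0, 0, 0, 0], [-30.4, 8.1, 11, 0, 0, 0, 0], [-30.4, 8.1, 11, 0, 0, 0, 0], [-30.4, 8.1, 11, 0, 0, 0, 0]],
  ],
)

```text
t: 41.1
tcp_pos: [0.6532, -0.2524, 0.1006]
tool_rot: [0.569, 0.822, -0.0, -0.005]
force: [0.4, 0.2, 0.1]
finger_gap: -0.001
gripper_force: 0.0
```

```bash
python3 go.py w .655 -.2538 .08 -68; python3 -c "
from h import *
t=cams.snapshot('top');s=cams.snapshot('side');cv2.imwrite('pics/top4.png',t[:,:,::-1])
for b in blobs(s,(0,150,120),(8,255,255),30)[1]: print(b)
a=cv2.resize(t[130:280,220:380],(400,375),interpolation=2);b=cv2.resize(s[150:300,190:350],(400,375),interpolation=2)
cv2.imwrite('pics/r5.png',np.hstack([a,b])[:,:,::-1])"
```

```text
shift cm [-0.21  0.13  2.06] rot deg [-0.3 -0.4 -1.4] | at [ 0.6532 -0.2524  0.1006] q [-0.53  0.8   1.33  0.    1.02 -0.89] gap cm -0.01 gf 0.0 F [0.4 0.2 0.1] t 41.1 p [ 0.655  -0.2538  0.08  ]
(array([399.2, 381.8]), [393, 380, 14, 4, 45])
```

View pics/r5.png

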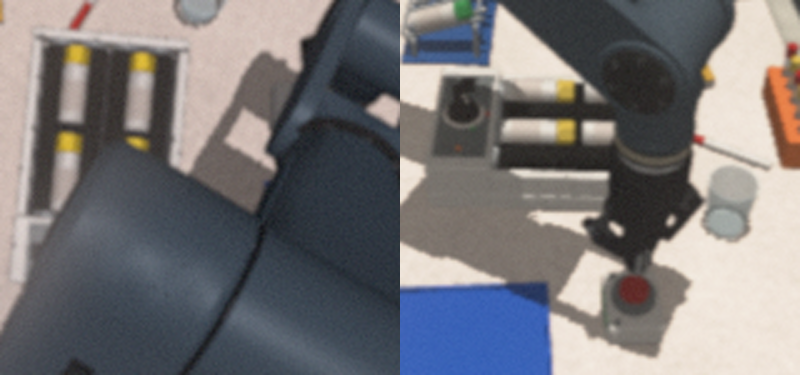

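Request:
carry_out(
  targets=[
    [[-0.1, 0.1, 1.5, 0, 0, 0, 0], [-0.1, 0.1, 2.4, 0, 0, 0, 0], [-0.1, 0.1, 2.8, 0, 0, 0, 0], [-0.1, 0.1, 3.0, 0, 0, 0, 0], [-0.1, 0.1, 3.1, 0, 0, 0, 0], [-0.1, 0.1, 3.1, 0, 0, 0, 0]],
  ],
)

```text
t: 41.7
tcp_pos: [0.657, -0.2539, 0.0745]
tool_rot: [0.569, 0.822, 0.0, -0.0]
force: [-0.9, 1.7, 1.3]
finger_gap: 0.002
gripper_force: 0.9
```

Request:
carry_out(
  targets=[
    [[0, 0, 0.2, 0, 0, 0, 0], [0, 0, 0.4, 0, 0, 0, 0], [0, 0, 0.5, 0, 0, 0, 0], [0, 0, 0.6, 0, 0, 0, 0], [0, 0, 0.7, 0, 0, 0, 0], [0, 0, 0.7, 0, 0, 0, 0]],
  ],
)

```text
t: 42.2
tcp_pos: [0.6576, -0.2543, 0.0691]
tool_rot: [0.569, 0.822, 0.0, 0.0]
force: [-3.7, 1.8, 10.7]
finger_gap: 0.001
gripper_force: 5.0
```

Request:
carry_out(
  targets=[
    [[0, 0, 0.1, 0, 0, 0, 0], [0, 0, 0.2, 0, 0, 0, 0], [0, 0, 0.2, 0, 0, 0, 0], [0, 0, 0.2, 0, 0, 0, 0]],
  ],
)

```text
t: 42.53
tcp_pos: [0.6576, -0.2543, 0.0689]
tool_rot: [0.569, 0.822, 0.0, 0.001]
force: [-5.4, 3.1, 17.8]
finger_gap: -0.003
gripper_force: 8.8
```

Request:
carry_out(
  targets=[
    [[0, 0, -2, 0, 0, 0, 0], [0, 0, -6, 0, 0, 0, 0], [0, 0, -10, 0, 0, 0, 0], [0, 0, -14, 0, 0, 0, 0], [15, -15, -16, 0, 0, 0, 0], [15, -15, -16, 0, 0, 0, 0], [15, -15, -16, 0, 0, 0, 0], [15, -15, -16, 0, 0, 0, 0], [15, -15, -16, 0, 0, 0, 0], [15, -15, -16, 0, 0, 0, 0], [15, -15, -16, 0, 0, 0, 0], [15, -15, -16, 0, 0, 0, 0]],
  ],
)

```text
t: 43.53
tcp_pos: [0.4653, -0.1676, 0.2258]
tool_rot: [0.569, 0.822, 0.0, 0.002]
force: [0.8, 0.1, -0.2]
finger_gap: 0.002
gripper_force: 0.0
```

```bash
python3 -c "
from h import *
t=cams.snapshot('top');s=cams.snapshot('side');print(manip.sense()['tcp_pos'])
t3=cv2.imread('pics/top3.png')[:,:,::-1]
Z=lambda I,w,h:cv2.resize(I,(w,h),interpolation=2)
L=np.vstack([Z(t[130:280,120:370],400,240),Z(s[120:300,180:330],400,330)])
Rr=np.vstack([Z(s[175:215,200:240],380,285),Z(t[215:250,235:280],380,285)])
cv2.imwrite('pics/r6.png',np.hstack([L,Rr])[:,:,::-1])"
```

```text
[ 0.46628892 -0.16819784  0.22555715]
```

View pics/r6.png

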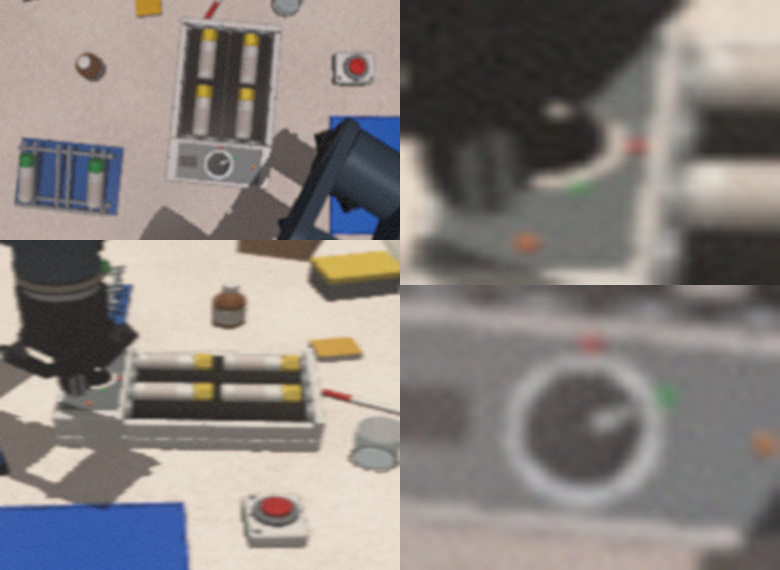

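Request:
carry_out(
  targets=[
    [[0, 0, 0, 0, 0, 0, 0], [0, 0, 0, 0, 0, 0, 0], [0, 0, 0, 0, 0, 0, 0], [0, 0, 0, 0, 0, 0, 0]],
  ],
)

```text
t: 43.97
tcp_pos: [0.4645, -0.1669, 0.225]
tool_rot: [0.569, 0.822, 0.0, -0.0]
force: [-0.1, 0.3, 0.6]
finger_gap: 0.002
gripper_force: 0.0
```

```bash
python3 -c "
from station import sign_off
print(sign_off())"
```

```text
the job is handed in; nothing more can be done
None
```

The job is handed in with no verdict shown; my last pictures show the knob at ON, both green-capped containers in rack lanes and all four yellow-capped ones in the roller valleys, and I pressed the timer button to its stop (17.8 N).

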